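# Close-pack the bottle tin and put its lid on

## Task

Pack the round tin with all seven bottles, standing upright on its floor, one in the middle and six around it: shift the bottle that stands out of order to make room, then add the two bottles from the sloping rack. Then put the lid on the tin so that it sits down flat on the rim all round, and leave the carton, spray can and wrench where they are.

Things in the scene. Friction and masses are not known exactly. Their poses are not given: they have to be found in the camera images.
- tin: Open round steel tin fixed to the bench: outside diameter 198, inside 192, rim 120 mm above the bench, floor 4 mm thick. Wide enough for seven bottles only with one in the middle and six around it, centres about 63 mm apart, some 3 mm between neighbours. Origin: centre of its underside, on the bench; z up.
- lid_knob (a point): Grip point of the loose steel lid lying skirt down on the bench: on its axis, in a black knob 26 mm in diameter, 38 mm tall; 24 mm above the lid top, 42 mm above the skirt edge. Lid: 216 mm outside, 18 mm high, 3 mm plate; its skirt (211 mm inside) goes 15 mm down outside the tin rim; 0.25 kg. Seated, the plate rests on the rim and this point is 147 mm above the bench. z: axis, up.
- rack_slope (a point): Middle of the sloping floor of a fixed grey steel rack 150 mm wide, 45 mm above the bench. Axes level: the floor falls 27 degrees to -x; y runs across the two pockets (centres 36 mm either side, 68 mm wide, lip and walls 46 mm high, square to the slope). Bottles stand square on the slope, leaning 27 degrees, caps towards -x.
- bottle0_mid (a point): Bottle standing in the tin at or very near its proper place at the wall (one of seven alike: white body 60 mm in diameter with a 5 mm bevel at the foot, straight to 60 mm, shoulder to 71, grey cap 32 mm in diameter from 71 to 108 mm above the foot; about 0.14 kg). Point: on its axis half-way up, 54 mm above the foot; z to the cap.
- bottle1_mid (a point): Bottle standing in the tin at or very near its proper place at the wall (one of seven alike: white body 60 mm in diameter with a 5 mm bevel at the foot, straight to 60 mm, shoulder to 71, grey cap 32 mm in diameter from 71 to 108 mm above the foot; about 0.14 kg). Point: on its axis half-way up, 54 mm above the foot; z to the cap.
- bottle2_mid (a point): Bottle standing in the tin at or very near its proper place at the wall (one of seven alike: white body 60 mm in diameter with a 5 mm bevel at the foot, straight to 60 mm, shoulder to 71, grey cap 32 mm in diameter from 71 to 108 mm above the foot; about 0.14 kg). Point: on its axis half-way up, 54 mm above the foot; z to the cap.
- bottle3_mid (a point): Bottle standing in the tin at or very near its proper place in the middle (one of seven alike: white body 60 mm in diameter with a 5 mm bevel at the foot, straight to 60 mm, shoulder to 71, grey cap 32 mm in diameter from 71 to 108 mm above the foot; about 0.14 kg). Point: on its axis half-way up, 54 mm above the foot; z to the cap.
- bottle4_mid (a point): Bottle standing in the tin at the wall, but about half-way between two proper places, so that the last two would not both go in (one of seven alike: white body 60 mm in diameter with a 5 mm bevel at the foot, straight to 60 mm, shoulder to 71, grey cap 32 mm in diameter from 71 to 108 mm above the foot; about 0.14 kg). Point: on its axis half-way up, 54 mm above the foot; z to the cap.
- bottle5_mid (a point): Bottle leaning 27 degrees in a pocket of the sloping rack (one of seven alike: white body 60 mm in diameter with a 5 mm bevel at the foot, straight to 60 mm, shoulder to 71, grey cap 32 mm in diameter from 71 to 108 mm above the foot; about 0.14 kg). Point: on its axis half-way up, 54 mm above the foot; z to the cap.
- bottle6_mid (a point): Bottle leaning 27 degrees in a pocket of the sloping rack (one of seven alike: white body 60 mm in diameter with a 5 mm bevel at the foot, straight to 60 mm, shoulder to 71, grey cap 32 mm in diameter from 71 to 108 mm above the foot; about 0.14 kg). Point: on its axis half-way up, 54 mm above the foot; z to the cap.
- carton: Bystander: cardboard carton 100 x 150 mm, 60 mm high. Origin: centre of its underside.
- spraycan: Bystander: aluminium spray can 65 mm in diameter, 180 mm high with its black cap, standing. Origin: centre of its underside.
- wrench: Bystander: steel wrench 180 mm long lying on the bench. Origin near its middle, underneath; x along it.
Mind the look-alikes: they are no part of the job. What is shaped like the tin but blue or orange is not meant.

How it is judged:
By the outcome, as a careful person would: the job done as asked, in the order asked, and still so for the second after the job is handed in, with the robot touching nothing.
It also fails if it takes over 72 s, if anything falls off the work surface, if the arm or the gripper's body presses on something with over 40 N, if the wrist force passes 120 N, or if a joint passes its speed limit or range.

## Robot

A 6-joint arm with a two-finger parallel gripper is mounted at the origin on the work surface. World frame = base frame: x ahead of the robot, y to its left, z up, the work surface at z = 0. Lengths are in m, angles in rad, forces in N, time in s.
With the tool pointing down it reaches from about 0.3 to 0.775 m from the base axis. Payload 14.6 kg.
Tool frame: the origin (TCP) lies on the mounting face of the last link; the fingertips stand 199 mm ahead of it and the grasp point (between the pads) lies 180 mm ahead of it; z points along the fingers, y is the line along which they close (so a half turn about z gives the same grasp; the last joint's range is limited). The gripper opens to 94 mm and grips with 3 to 60 N. Pads are 16 mm wide; open, the fingers measure 119 mm over their backs; the gripper's body (75 mm by 177 mm) begins 78 mm behind the grasp point.
Start: joints at [1.198, 0.3, 1.521, -0, 1.321, -0.067], TCP at [0.166, 0.524, 0.405] pointing down, gripper open.
Joint ranges: [-3.03, 3.03], [-0.79, 2.21], [0.23, 2.52], [-1.04, 4.18], [0, 3.07], [-2.55, 2.55]. Speed limits (rad/s): [2.22, 2.22, 2.57, 3.14, 3.14, 3.14].

## Interface

Orientations are given as [roll, pitch, yaw] about the fixed x, y, z axes, in that order (R = Rz(yaw) Ry(pitch) Rx(roll)).
In Python, from station import get_obs, camera, hand_in gives the robot as it stands.
- The arm moves only by the tool apply_moves, never from a script. Its argument "increments" is a list of rows, each an object of numbers: "tx", "ty", "tz": the shift along the tool's x, y, z as a fraction of full scale; "ax", "ay", "az": the turn, a rotation vector about the tool's x, y, z as a fraction of full scale. In form: [{"tx": .., "ty": .., "tz": .., "ax": .., "ay": .., "az": ..}, ...]. A call has 1 to 12 rows; each row shifts and turns the commanded pose from where the row before left it, along the tool's axes as they then stand; what a row does not reach is not made up. Full scale, the value 1, is 30 mm for a shift and 5 degrees for a turn. A row lasts 1/8 s, in which the tool goes at most 62.5 mm and 10.7 degrees, less where a joint would pass 70% of its speed; a pose out of reach is approached as far as the arm can. A call with a number of a shift or a turn outside -1 to 1 is refused whole. A call with a gripper value outside its range is refused whole. "jaw" is the closure, from 0 (fully open) to 1 (shut), set as the call begins (left out, the last holds). The fingers move at their own pace and stop on an object; "force" is the grip in N (left out, the last holds). Time passes only in rows, so rows that do not move let the fingers close. It gives the time, the measured TCP pose, the force, the opening and the grip force at its end, in the units of the state.
- get_obs(): the state, without advancing time (a new reading comes with each control period).
- camera(name): name is "scene" or "side" or "wrist"; returns a dict with "pixels" (400x640x3 uint8, red, green, blue), "camera_matrix" (3x3 intrinsics, pixels), "R" (3x3) and "t" (3): a world point X has camera coordinates R X + t; the wrist camera has in their place "T_tool_cam" (4x4, takes a point from camera to tool coordinates, whose origin is the TCP and whose axes are the flange's). Camera axes: x right, y down, z forward; pixel columns grow to the right and rows downward; lengths in m; the calibration is good to about 2 mm. A picture is of the moment at which its call begins: read the wrist's pose just before it. There is no depth.
- hand_in(): hands the job in; it is judged then, once.
The state is a dict: "time_s": time; "qpos": joint angles; "joint_vel": joint speeds; "tau": joint torques, N m; "ee_pos": TCP position; "eef_rot": TCP orientation; "force": force on the tool from outside, world axes, zero at the start; "moment": the same for the moment, N m; "grip_width": finger opening in m; "grip_force": force on a finger pad.
Only numpy, scipy, OpenCV 4.12 (cv2) and the standard library are available. Lean on these libraries where they do the work, as an engineer would, in place of code of your own. Each camera call takes 0.05 s, during which the arm holds its last target. There are 200 camera calls.

## Working session

There is one attempt and no reset: what is moved stays moved. The work goes in short steps, Python scripts to look and compute and a tool call to move; the robot and the scene stay as the last step left them, time stands still between calls to the robot, and variables do not carry over. Pictures are saved under pics/ and viewed, at most 10 in all, crops included, and the job is handed in when it is done.

Besides the shell and the picture viewer there is one more tool, called after "Request:" by a JSON object that holds its "name" and its "arguments". apply_moves: Moves the arm, as the interface text tells. Its arguments: {"type":"object","properties":{"increments":{"type":"array"},"jaw":{"type":"number"},"force":{"type":"number"}},"required":["increments"]}

```bash
mkdir -p pics; cat > h.py <<'E'
import numpy as np, cv2
from station import get_obs, camera, hand_in
from scipy.spatial.transform import Rotation as Ro
def grab(n,fn=None):
    o=get_obs(); c=camera(n); im=c["pixels"]; K=np.array(c["camera_matrix"])
    if n=="wrist":
        T=np.eye(4);T[:3,:3]=Ro.from_euler('xyz',o["eef_rot"]).as_matrix();T[:3,3]=o["ee_pos"]
        M=np.linalg.inv(T@np.array(c["T_tool_cam"]));R,t=M[:3,:3],M[:3,3]
    else: R,t=np.array(c["R"]),np.array(c["t"]).ravel()
    if fn: cv2.imwrite("pics/"+fn,cv2.cvtColor(im,cv2.COLOR_RGB2BGR))
    return im,K,R,t
def ray(K,R,t,uv):
    d=R.T@np.linalg.inv(K)@np.array([uv[0],uv[1],1.]); return -R.T@t,d
def onz(K,R,t,uv,z):
    c,d=ray(K,R,t,uv); return c+d*(z-c[2])/d[2]
def proj(K,R,t,X):
    p=K@(R@np.array(X)+t); return p[:2]/p[2]
E
python3 - <<'E'
from h import *
o=get_obs(); print(o)
for n in("scene","side","wrist"):
    im,K,R,t=grab(n,n+"0.png"); print(n,-R.T@t,R[2],K[0,0])
E
```

```text
{'time_s': 0.0, 'qpos': array([ 1.19837226e+00,  3.00451469e-01,  1.52158226e+00,  2.75869259e-06,
        1.32072197e+00, -6.66053286e-02]), 'joint_vel': array([3.50682223e-05, 1.59439082e-03, 6.34315741e-05, 3.46669061e-04,
       6.78775010e-04, 8.63410419e-04]), 'tau': array([-3.23398643e-03, -5.31807268e+01, -3.52729905e+01,  7.07159517e-02,
        2.44596071e-02, -1.13248911e-04]), 'ee_pos': array([0.16558223, 0.52444315, 0.40409647]), 'eef_rot': array([-3.14043237e+00, -8.00736841e-05,  2.83577319e+00]), 'force': array([-0.23797482, -0.76538895, -0.57611228]), 'moment': array([0.02057961, 0.02504216, 0.02587793]), 'grip_force': 0.0, 'grip_width': 0.09388125864120216}
scene [1.22722517 0.2255852  0.67452802] [-0.72740261 -0.24189586 -0.64216184] 392.4229081548504
side [-0.09008319 -0.62592448  0.75331951] [ 0.55415769  0.57460302 -0.60227952] 419.04736091515275
wrist [0.09744334 0.54555505 0.38267944] [ 0.23552668 -0.07481114 -0.96898425] 311.3069173443397
```

View pics/scene0.png

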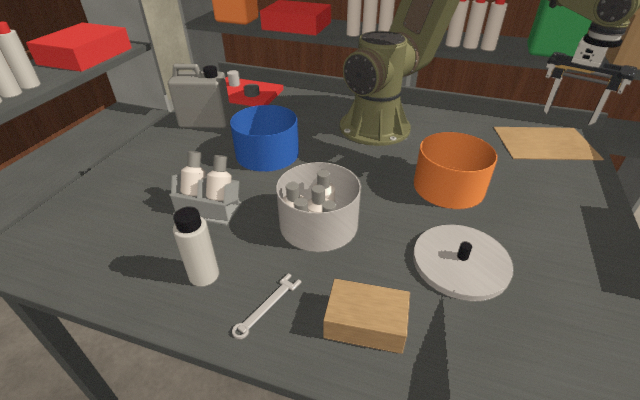

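View pics/side0.png

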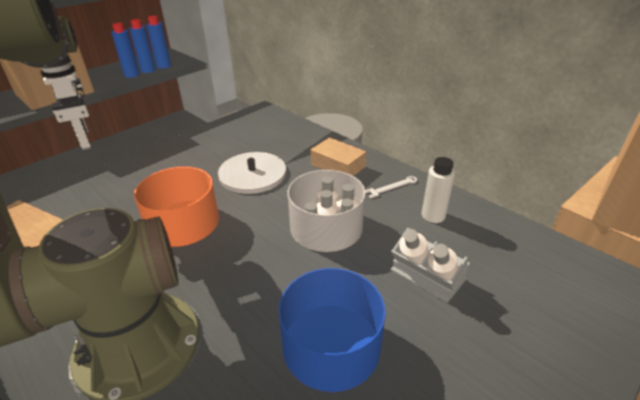

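View pics/wrist0.png

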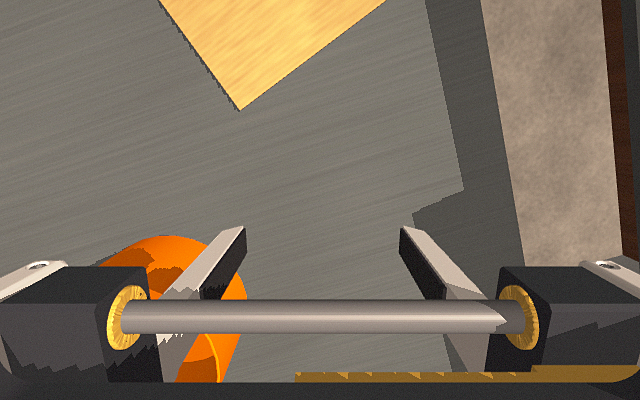

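The scene picture shows the white tin at (319,205), the lid knob at (464,250) and the rack at (207,195). The side picture shows the tin at (326,208), the rack at (430,262) and the lid knob at (251,163). The wrist sees only the decoy orange tin.

```bash
python3 - <<'E'
from h import *
V={n:grab(n)[1:] for n in("scene","side")}
def tri(a,b):
    A=[];B=[]
    c1,d1=ray(*V["scene"],a);c2,d2=ray(*V["side"],b)
    s=np.linalg.lstsq(np.c_[d1,-d2],c2-c1,rcond=None)[0]
    p,q=c1+s[0]*d1,c2+s[1]*d2; return ((p+q)/2).round(4),np.linalg.norm(p-q).round(4)
print("tin rim",onz(*V["scene"],(319,195),.12),onz(*V["side"],(327,195),.12))
print("knobtop",tri((465,244),(251,159)))
print("capA",tri((195,154),(411,234)),"capB",tri((220,158),(441,250)), tri((195,154),(441,250)),tri((220,158),(411,234)))
print("cam",{n:(-R.T@t) for n,(K,R,t) in V.items()})
c=camera("wrist");print(np.array(c["T_tool_cam"]).round(3))
print("tin",tri((319,190),(327,192)),"spray",onz(*V["scene"],(203,275),0),"carton",onz(*V["scene"],(368,320),.03))
E
```

```text
tin rim [ 0.56732007 -0.00762335  0.12      ] [ 0.52232737 -0.03781081  0.12      ]
knobtop (array([0.5536, 0.3261, 0.0569]), np.float64(0.0016))
capA (array([ 0.5368, -0.3113,  0.1503]), np.float64(0.0555)) capB (array([ 0.5228, -0.3257,  0.1258]), np.float64(0.0658)) (array([ 0.5313, -0.3546,  0.1368]), np.float64(0.0049)) (array([ 0.5288, -0.2829,  0.1381]), np.float64(0.0027))
cam {'scene': array([1.22722517, 0.2255852 , 0.67452802]), 'side': array([-0.09008319, -0.62592448,  0.75331951])}
[[ 0.001 -0.969 -0.247  0.071]
 [ 1.     0.001  0.001 -0.   ]
 [-0.    -0.247  0.969  0.021]
 [ 0.     0.     0.     1.   ]]
tin (array([ 0.54  , -0.0187,  0.111 ]), np.float64(0.0031)) spray [ 0.77547595 -0.20713529  0.        ] carton [0.7910723  0.16813106 0.03      ]
```

Request:
{"name": "apply_moves", "arguments": {"increments": [{"tx":-0.92,"ty":-0.68},{"tx":-0.92,"ty":-0.68},{"tx":-0.92,"ty":-0.68},{"tx":-0.92,"ty":-0.68},{"tx":-0.92,"ty":-0.68},{"tx":-0.92,"ty":-0.68},{"tx":-0.92,"ty":-0.68},{"tx":-0.92,"ty":-0.68},{"tx":-0.92,"ty":-0.68},{"tx":-0.92,"ty":-0.68}]}}

```text
schema error: expected keys tx, ty, tz, ax, ay, az
```

Request:
{"name": "apply_moves", "arguments": {"increments": [{"tx":-0.92,"ty":-0.68},{"tx":-0.92,"ty":-0.68},{"tx":-0.92,"ty":-0.68},{"tx":-0.92,"ty":-0.68},{"tx":-0.92,"ty":-0.68},{"tx":-0.92,"ty":-0.68},{"tx":-0.92,"ty":-0.68},{"tx":-0.92,"ty":-0.68},{"tx":-0.92,"ty":-0.68},{"tx":-0.92,"ty":-0.68},{"tx":0}]}}

```text
schema error: expected keys tx, ty, tz, ax, ay, az
```

```bash
python3 - <<'E'
from h import *
print(get_obs()["ee_pos"],get_obs()["eef_rot"]);grab("wrist","w1.png")
E
```

```text
[0.16559919 0.52446424 0.40447176] [-3.14122927e+00 -1.17423186e-05  2.83577646e+00]
```

View pics/w1.png

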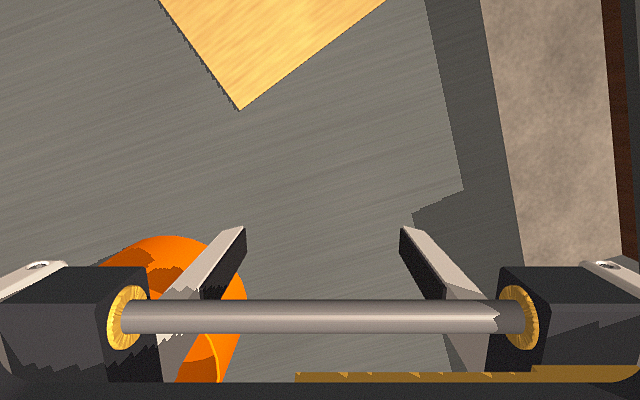

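The arm has not moved: every row needs all six keys, so the view is unchanged. I'll resend the move.

Request:
{"name": "apply_moves", "arguments": {"increments": [{"tx":-0.92,"ty":-0.68,"tz":0,"ax":0,"ay":0,"az":0},{"tx":-0.92,"ty":-0.68,"tz":0,"ax":0,"ay":0,"az":0},{"tx":-0.92,"ty":-0.68,"tz":0,"ax":0,"ay":0,"az":0},{"tx":-0.92,"ty":-0.68,"tz":0,"ax":0,"ay":0,"az":0},{"tx":-0.92,"ty":-0.68,"tz":0,"ax":0,"ay":0,"az":0},{"tx":-0.92,"ty":-0.68,"tz":0,"ax":0,"ay":0,"az":0},{"tx":-0.92,"ty":-0.68,"tz":0,"ax":0,"ay":0,"az":0},{"tx":-0.92,"ty":-0.68,"tz":0,"ax":0,"ay":0,"az":0},{"tx":-0.92,"ty":-0.68,"tz":0,"ax":0,"ay":0,"az":0},{"tx":-0.92,"ty":-0.68,"tz":0,"ax":0,"ay":0,"az":0}]}}

```text
time_s: 1.6
ee_pos: [0.3679, 0.2459, 0.4048]
eef_rot: [3.141, 0.0, 2.836]
force: [0.8, 0.1, 0.7]
grip_width: 0.0938
grip_force: 0.0
```

Request:
{"name": "apply_moves", "arguments": {"increments": [{"tx":-0.92,"ty":-0.68,"tz":0,"ax":0,"ay":0,"az":0},{"tx":-0.92,"ty":-0.68,"tz":0,"ax":0,"ay":0,"az":0},{"tx":-0.92,"ty":-0.68,"tz":0,"ax":0,"ay":0,"az":0},{"tx":-0.92,"ty":-0.68,"tz":0,"ax":0,"ay":0,"az":0},{"tx":-0.92,"ty":-0.68,"tz":0,"ax":0,"ay":0,"az":0},{"tx":-0.92,"ty":-0.68,"tz":0,"ax":0,"ay":0,"az":0},{"tx":-0.92,"ty":-0.68,"tz":0,"ax":0,"ay":0,"az":0},{"tx":-0.92,"ty":-0.68,"tz":0,"ax":0,"ay":0,"az":0},{"tx":-0.92,"ty":-0.68,"tz":0,"ax":0,"ay":0,"az":0},{"tx":-0.92,"ty":-0.68,"tz":0,"ax":0,"ay":0,"az":0},{"tx":0,"ty":0,"tz":0,"ax":0,"ay":0,"az":0}]}}

```text
time_s: 2.98
ee_pos: [0.5698, -0.0323, 0.4041]
eef_rot: [-3.141, -0.001, 2.834]
force: [-0.5, -0.1, 0.5]
grip_width: 0.094
grip_force: 0.0
```

```bash
python3 - <<'E'
from h import *
print(get_obs()["ee_pos"],get_obs()["eef_rot"]);im,K,R,t=grab("wrist","w2.png")
np.savez("w2.npz",im=im,K=K,R=R,t=t)
E
```

```text
[ 0.56981133 -0.03229542  0.404102  ] [-3.14136213e+00 -5.72471762e-04  2.83377161e+00]
```

View pics/w2.png

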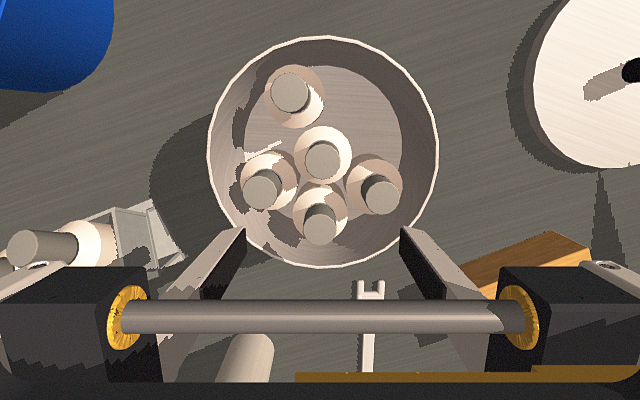

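The wrist picture shows the tin rim centred near (323,152). Cap tops are at (290,92), (322,160, the middle one), (262,191), (319,224) and (379,194). Rack caps show at left, near (30,250).

```bash
cat > tin.py <<'E'
from h import *
from scipy.optimize import least_squares
def cfit(P,r0=None):
    c0=P.mean(0)
    f=lambda p:np.hypot(*(P-p[:2]).T)-(p[2] if r0 is None else r0)
    s=least_squares(f,[*c0,.1] if r0 is None else c0,loss="soft_l1",f_scale=.001); return s.x,np.sqrt(np.median(s.fun**2))
def rim(im,K,R,t,c):
    # outermost bright->dark step along radial world rays on plane z=.12
    g=cv2.cvtColor(im,cv2.COLOR_RGB2GRAY).astype(float); P=[]
    for a in np.radians(np.arange(0,360,4)):
        rr=np.arange(.088,.108,.0005); X=[proj(K,R,t,(c[0]+r*np.cos(a),c[1]+r*np.sin(a),.12)) for r in rr]
        X=np.array(X)
        if (X[:,1]>232).any() or (X<3).any() or (X[:,0]>636).any(): continue
        v=cv2.remap(g,X[:,0].astype('f4')[None],X[:,1].astype('f4')[None],cv2.INTER_LINEAR)[0]
        d=v[4:]-v[:-4]; i=d.argmin()
        if d[i]<-40: P.append(np.array(c)+(rr[i+2])*np.array([np.cos(a),np.sin(a)]))
    return np.array(P)
def caps(im,K,R,t,uvs,z=.112):
    # cap top outline: radial edges about the seed on the cap-top plane, circle of 16 mm
    g=cv2.GaussianBlur(cv2.cvtColor(im,cv2.COLOR_RGB2GRAY),(3,3),0).astype(float); out=[]
    for uv in uvs:
        c=onz(K,R,t,uv,z)[:2]
        for it in range(3):
            P=[]
            for a in np.radians(np.arange(0,360,6)):
                rr=np.arange(.011,.021,.0004)
                X=np.array([proj(K,R,t,(c[0]+r*np.cos(a),c[1]+r*np.sin(a),z)) for r in rr])
                v=cv2.remap(g,X[:,0].astype('f4')[None],X[:,1].astype('f4')[None],cv2.INTER_LINEAR)[0]
                d=abs(v[3:]-v[:-3]); i=d.argmax()
                if d[i]>12: P.append(c+(rr[i]+.0006)*np.array([np.cos(a),np.sin(a)]))
            P=np.array(P); x,e=cfit(P,.016); c=x
        out.append((c,cfit(P)[0][2],e,len(P)))
    return out
E
python3 - <<'E'
from tin import *
d=np.load("w2.npz");im,K,R,t=[d[k] for k in("im","K","R","t")]
c=onz(K,R,t,(323,152),.12)[:2]
for i in range(3):
    P=rim(im,K,R,t,c); x,e=cfit(P); c=x[:2]
print("tin",x,e,len(P))
for q,r,e,n in caps(im,K,R,t,[(290,92),(322,160),(262,191),(319,224),(379,194)]):
    v=q-c; print(q.round(4),r.round(4),e.round(4),n,"rel",np.hypot(*v).round(4),np.degrees(np.arctan2(v[1],v[0])).round(1))
E
```

```text
tin [ 0.53443989 -0.02145078  0.09770335] 0.00020960957773638378 62
[ 0.4695 -0.0301] 0.0183 0.002 55 rel 0.0655 -172.4
[ 0.5336 -0.0208] 0.0161 0.0008 60 rel 0.0011 144.6
[ 0.5447 -0.0833] 0.0164 0.0009 59 rel 0.0627 -80.6
[ 0.5921 -0.0425] 0.0167 0.0018 52 rel 0.0614 -20.1
[0.582  0.0204] 0.0154 0.0008 60 rel 0.0634 41.3
```

```bash
cat > go.py <<'E'
from h import *
import sys
# usage: go(x,y,z[,yaw deg, tilt]) prints tool-frame shift in row units (30mm) & turn units (5deg)
def go(p,Rt=None):
    o=get_obs(); R0=Ro.from_euler('xyz',o["eef_rot"])
    d=R0.inv().apply(np.array(p)-o["ee_pos"])/.03
    s="shift units "+str(d.round(2))
    if Rt is not None: s+=" turn units "+str(np.degrees((R0.inv()*Rt).as_rotvec()/5).round(2))
    print(s)
E
python3 -c "
from go import *
go((.4695,-.0301,.277))"
```

```text
shift units [ 3.18 -0.97  4.24]
```

Request:
{"name": "apply_moves", "arguments": {"increments": [{"tx":0.8,"ty":-0.24,"tz":0,"ax":0,"ay":0,"az":0},{"tx":0.8,"ty":-0.24,"tz":0,"ax":0,"ay":0,"az":0},{"tx":0.8,"ty":-0.24,"tz":0.2,"ax":0,"ay":0,"az":0},{"tx":0.78,"ty":-0.25,"tz":0.4,"ax":0,"ay":0,"az":0},{"tx":0,"ty":0,"tz":0.9,"ax":0,"ay":0,"az":0},{"tx":0,"ty":0,"tz":0.9,"ax":0,"ay":0,"az":0},{"tx":0,"ty":0,"tz":0.9,"ax":0,"ay":0,"az":0},{"tx":0,"ty":0,"tz":0.64,"ax":0,"ay":0,"az":0},{"tx":0,"ty":0,"tz":0.3,"ax":0,"ay":0,"az":0},{"tx":0,"ty":0,"tz":0,"ax":0,"ay":0,"az":0}], "jaw": 0.36, "force": 25}}

```text
time_s: 4.28
ee_pos: [0.4696, -0.0287, 0.2776]
eef_rot: [3.14, 0.003, 2.837]
force: [10.9, 5.6, -8.0]
grip_width: 0.0602
grip_force: 6.0
```

Request:
{"name": "apply_moves", "arguments": {"increments": [{"tx":0,"ty":0,"tz":0,"ax":0,"ay":0,"az":0},{"tx":0,"ty":0,"tz":0,"ax":0,"ay":0,"az":0},{"tx":0,"ty":0,"tz":0,"ax":0,"ay":0,"az":0},{"tx":0,"ty":0,"tz":-0.1,"ax":0,"ay":0,"az":0}], "jaw": 1, "force": 25}}

```text
time_s: 4.78
ee_pos: [0.4692, -0.0298, 0.2804]
eef_rot: [-3.141, -0.001, 2.836]
force: [-0.8, -0.3, -2.2]
grip_width: 0.0316
grip_force: 25.0
```

```bash
python3 -c "
from go import *
o=get_obs();print(o['ee_pos'],o['force'],o['eef_rot'])
c=np.array([.5342,-.0212])
for a in (174,160.2):
  q=c+.064*np.array([np.cos(np.radians(a)),np.sin(np.radians(a))]);print(q);go((*q,.280))"
```

```text
[ 0.4692454  -0.02977665  0.28037877] [-0.78656897 -0.32905301 -2.18813233] [-3.14147609e+00 -6.72130632e-04  2.83571129e+00]
[ 0.4705506  -0.01451018]
shift units [0.11 0.5  0.01]
[0.47398363 0.00047923]
shift units [0.15 1.01 0.01]
```

Request:
{"name": "apply_moves", "arguments": {"increments": [{"tx":0.06,"ty":0.25,"tz":0,"ax":0,"ay":0,"az":0},{"tx":0.05,"ty":0.25,"tz":0,"ax":0,"ay":0,"az":0},{"tx":0.03,"ty":0.25,"tz":0,"ax":0,"ay":0,"az":0},{"tx":0.01,"ty":0.26,"tz":0,"ax":0,"ay":0,"az":0},{"tx":0,"ty":0,"tz":0,"ax":0,"ay":0,"az":0},{"tx":0,"ty":0,"tz":0.09,"ax":0,"ay":0,"az":0},{"tx":0,"ty":0,"tz":0,"ax":0,"ay":0,"az":0}]}}

```text
time_s: 5.65
ee_pos: [0.4742, 0.0003, 0.2776]
eef_rot: [-3.142, -0.0, 2.836]
force: [0.5, -0.1, -2.0]
grip_width: 0.0317
grip_force: 25.0
```

Request:
{"name": "apply_moves", "arguments": {"increments": [{"tx":0,"ty":0,"tz":0,"ax":0,"ay":0,"az":0},{"tx":0,"ty":0,"tz":0,"ax":0,"ay":0,"az":0},{"tx":0,"ty":0,"tz":-0.5,"ax":0,"ay":0,"az":0},{"tx":0,"ty":0,"tz":-0.9,"ax":0,"ay":0,"az":0},{"tx":-0.5,"ty":0,"tz":-0.9,"ax":0,"ay":0,"az":0},{"tx":-0.9,"ty":-0.2,"tz":-0.9,"ax":0,"ay":0,"az":0},{"tx":-0.9,"ty":-0.2,"tz":-0.9,"ax":0,"ay":0,"az":0},{"tx":-0.6,"ty":-0.2,"tz":-0.1,"ax":0,"ay":0,"az":0},{"tx":0,"ty":0,"tz":0,"ax":0,"ay":0,"az":0}], "jaw": 0.52}}

```text
time_s: 6.78
ee_pos: [0.552, -0.0433, 0.4045]
eef_rot: [3.141, 0.001, 2.835]
force: [-0.3, 0.6, -0.6]
grip_width: 0.0451
grip_force: 0.0
```

```bash
python3 - <<'E'
from tin import *
print(get_obs()["ee_pos"])
im,K,R,t=grab("wrist","w3.png"); np.savez("w3.npz",im=im,K=K,R=R,t=t)
c=np.array([.5344,-.0214])
for i in range(2):
    P=rim(im,K,R,t,c); x,e=cfit(P); c=x[:2]
print("tin",x,e,len(P))
sd=[(.474,.0005),(.5336,-.0208),(.5447,-.0833),(.5921,-.0425),(.582,.0204)]
for q,r,e,n in caps(im,K,R,t,[proj(K,R,t,(*s,.112)) for s in sd]):
    v=q-c; print(q.round(4),r.round(4),e.round(4),n,"rel",np.hypot(*v).round(4),np.degrees(np.arctan2(v[1],v[0])).round(1))
E
```

```text
[ 0.55196447 -0.04333537  0.40452447]
tin [ 0.53435564 -0.02145114  0.09775786] 0.00025346313958355754 58
[4.759e-01 1.000e-04] 0.0173 0.0009 52 rel 0.0623 159.8
[ 0.5349 -0.0204] 0.0176 0.0017 60 rel 0.0012 62.8
[ 0.5444 -0.0838] 0.0161 0.0007 60 rel 0.0631 -80.9
[ 0.5937 -0.0429] 0.0153 0.0008 54 rel 0.0631 -19.9
[0.5819 0.0201] 0.0153 0.0008 59 rel 0.0631 41.1
```

View pics/w3.png

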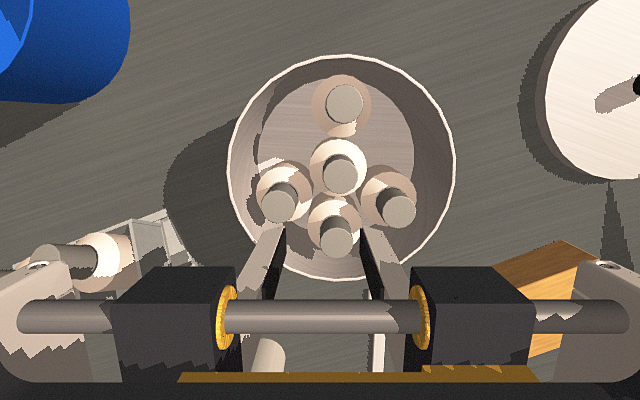

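The moved bottle now stands at 159.8° and 63 mm from the tin's centre, so slots are free at about 100.5° and 219.5°. Next I look at the rack.

Request:
{"name": "apply_moves", "arguments": {"increments": [{"tx":-0.27,"ty":-0.82,"tz":-0.05,"ax":0,"ay":0,"az":0},{"tx":-0.27,"ty":-0.82,"tz":-0.05,"ax":0,"ay":0,"az":0},{"tx":-0.27,"ty":-0.82,"tz":-0.05,"ax":0,"ay":0,"az":0},{"tx":-0.27,"ty":-0.82,"tz":-0.05,"ax":0,"ay":0,"az":0},{"tx":-0.27,"ty":-0.82,"tz":-0.05,"ax":0,"ay":0,"az":0},{"tx":-0.27,"ty":-0.82,"tz":-0.05,"ax":0,"ay":0,"az":0},{"tx":-0.27,"ty":-0.82,"tz":-0.05,"ax":0,"ay":0,"az":0},{"tx":-0.27,"ty":-0.82,"tz":-0.05,"ax":0,"ay":0,"az":0},{"tx":-0.27,"ty":-0.82,"tz":-0.05,"ax":0,"ay":0,"az":0},{"tx":-0.27,"ty":-0.82,"tz":-0.05,"ax":0,"ay":0,"az":0},{"tx":-0.27,"ty":-0.82,"tz":-0.05,"ax":0,"ay":0,"az":0},{"tx":0,"ty":0,"tz":0,"ax":0,"ay":0,"az":0}], "jaw": 0}}

```text
time_s: 8.32
ee_pos: [0.5548, -0.3283, 0.42]
eef_rot: [3.141, -0.001, 2.834]
force: [-0.5, 0.4, 0.5]
grip_width: 0.0936
grip_force: 0.0
```

```bash
python3 - <<'E'
from h import *
print(get_obs()["ee_pos"]);im,K,R,t=grab("wrist","w4.png")
np.savez("w4.npz",im=im,K=K,R=R,t=t)
E
```

```text
[ 0.554787   -0.32829051  0.42001943]
```

View pics/w4.png

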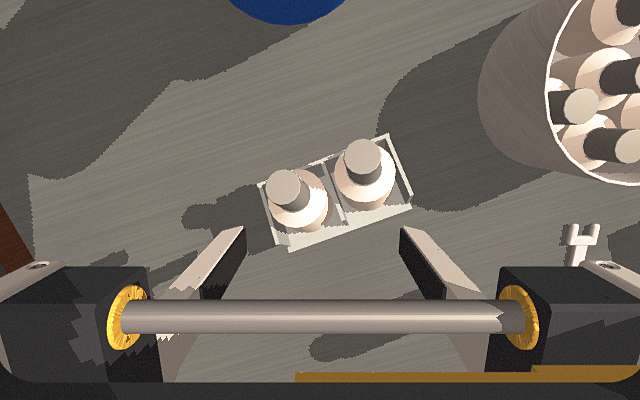

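The rack caps are at (287,189) and (363,160), with bodies toward (299,208) and (365,182). The rack's corners are near (258,185), (388,134), (412,207) and (290,250).

```bash
python3 - <<'E'
from h import *
d=np.load("w4.npz");W=[d[k] for k in("im","K","R","t")]
S=grab("side");C=grab("scene")
def blob(im,uv,tol):
    m=np.zeros((402,642),np.uint8); b=cv2.medianBlur(im,3).copy()
    cv2.floodFill(b,m,(int(uv[0]),int(uv[1])),0,(tol,)*3,(tol,)*3,cv2.FLOODFILL_FIXED_RANGE|cv2.FLOODFILL_MASK_ONLY|(255<<8)|4)
    m=m[1:-1,1:-1]; m=cv2.morphologyEx(m,cv2.MORPH_OPEN,np.ones((3,3))) if m.sum()>255*60 else m
    c=max(cv2.findContours(m,0,2)[0],key=cv2.contourArea); return cv2.fitEllipse(cv2.convexHull(c))
for w,s,sc in(((287,189),(411,238),(220,160)),((363,160),(441,253),(195,156))):
    pass
for tol in(12,18,25):
  print(tol,[tuple(np.round(x,1)) if np.ndim(x) else round(x) for w in((287,189),(363,160)) for x in blob(W[0],w,tol)])
def tri(*L):
    A=np.zeros((3,3));b=np.zeros(3)
    for (im,K,R,t),uv in L:
        c,dd=ray(K,R,t,uv);dd/=np.linalg.norm(dd);P=np.eye(3)-np.outer(dd,dd);A+=P;b+=P@c
    X=np.linalg.solve(A,b);return X.round(4),[ (proj(K,R,t,X)-uv).round(1).tolist() for (im,K,R,t),uv in L]
# right cap in wrist is the one nearer the tin
print(tri((W,(287,189)),(S,(441,250)),(C,(195,154))))
print(tri((W,(363,160)),(S,(411,234)),(C,(220,158))))
for p in((287,189),(363,160)): print(onz(*W[1:],p,.137))
for p,q in(((258,185),(388,134)),((290,250),(412,207))):
    for z in (.06,.08): a,b=onz(*W[1:],p,z),onz(*W[1:],q,z); v=b-a; print(a.round(3),b.round(3),np.hypot(v[0],v[1]).round(4),"yaw",np.degrees(np.arctan2(-v[0],v[1])).round(1))
im=cv2.cvtColor(np.hstack([cv2.resize(S[0][215:285,385:475],None,fx=4,fy=4),cv2.resize(C[0][140:210,165:255],None,fx=4,fy=4)]),cv2.COLOR_RGB2BGR); cv2.imwrite("pics/z.png",im)
E
```

```text
12 [(np.float64(287.9), np.float64(184.1)), (np.float64(34.1), np.float64(47.7)), 65, (np.float64(362.3), np.float64(156.1)), (np.float64(34.6), np.float64(36.2)), 74]
18 [(np.float64(291.5), np.float64(191.5)), (np.float64(49.6), np.float64(57.4)), 72, (np.float64(362.3), np.float64(156.1)), (np.float64(34.6), np.float64(36.7)), 78]
25 [(np.float64(292.6), np.float64(192.0)), (np.float64(48.3), np.float64(61.4)), 87, (np.float64(356.4), np.float64(163.3)), (np.float64(37.1), np.float64(57.5)), 40]
(array([ 0.5319, -0.354 ,  0.1367]), [[-0.8, -0.1], [-1.3, -0.3], [-0.9, 0.2]])
(array([ 0.5281, -0.2836,  0.138 ]), [[0.9, 0.2], [-0.6, 0.3], [-0.6, -0.1]])
[ 0.53218577 -0.35327518  0.137     ]
[ 0.52787371 -0.2842145   0.137     ]
[ 0.532 -0.396  0.06 ] [ 0.521 -0.245  0.06 ] 0.1518 yaw 3.9
[ 0.529 -0.391  0.08 ] [ 0.519 -0.248  0.08 ] 0.1428 yaw 3.9
[ 0.616 -0.387  0.06 ] [ 0.608 -0.239  0.06 ] 0.1486 yaw 3.0
[ 0.608 -0.383  0.08 ] [ 0.601 -0.243  0.08 ] 0.1399 yaw 3.0
```

View pics/z.png

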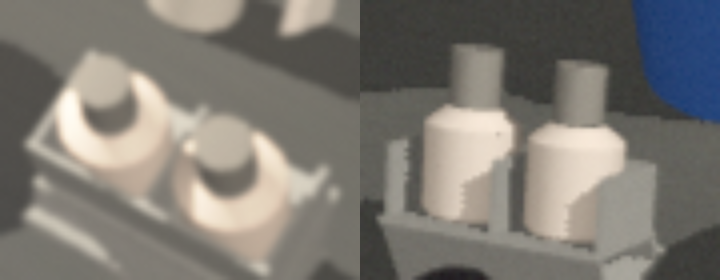

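The crop shows the rack cap tops sharply: side view near (411.7,235.5) and (440.5,251.2), scene view near (194,152) and (220.7,156).

```bash
cat >> go.py <<'E'
def Rtool(z,y):
    z=np.array(z)/np.linalg.norm(z);y=np.array(y)-np.dot(y,z)*z;y/=np.linalg.norm(y);return Ro.from_matrix(np.c_[np.cross(y,z),y,z])
yr=np.radians(3.5); AX=np.array([-np.sin(np.radians(27))*np.cos(yr),-np.sin(np.radians(27))*np.sin(yr),np.cos(np.radians(27))])
RR=Rtool(-AX,[-np.sin(yr),np.cos(yr),0])
def Ry(yaw): return Ro.from_euler('xyz',[np.pi,0,np.radians(yaw)])
def plan(p,Rt):  # turn first (from measured), then shift in the final tool axes
    o=get_obs(); R0=Ro.from_euler('xyz',o["eef_rot"])
    print("turn",np.degrees((R0.inv()*Rt).as_rotvec()/5).round(2),"then shift",(Rt.inv().apply(np.array(p)-o["ee_pos"])/.03).round(2), o["ee_pos"].round(4))
E
python3 - <<'E'
from go import *
d=np.load("w4.npz");W=[d[k] for k in("im","K","R","t")]
S=grab("side");C=grab("scene")
def tri(*L):
    A=np.zeros((3,3));b=np.zeros(3)
    for (im,K,R,t),uv,w in L:
        c,dd=ray(K,R,t,uv);dd/=np.linalg.norm(dd);P=w*(np.eye(3)-np.outer(dd,dd));A+=P;b+=P@c
    X=np.linalg.solve(A,b);return X,[ (proj(K,R,t,X)-uv).round(1).tolist() for (im,K,R,t),uv,w in L]
A=tri((W,(287,185.5),3),(S,(440.5,251.2),1),(C,(194,152),1));B=tri((W,(362.3,156.1),3),(S,(411.7,235.5),1),(C,(220.7,156),1))
for X,e in(A,B):
    g=X-.015*AX; print(X.round(4),e,"foot",(X-.108*AX).round(4),"grasp",g.round(4)); plan(g+.26*AX,RR); print("tcp grasp",(g+.18*AX).round(4))
print("blue",onz(*S[1:],(332,300),.12))
E
```

```text
[ 0.529  -0.3539  0.1384] [[-2.1, 0.6], [-1.5, -1.4], [0.6, 1.0]] foot [ 0.5779 -0.3509  0.0422] grasp [ 0.5358 -0.3534  0.125 ]
turn [-0.99 -5.34 -4.12] then shift [ 5.1  -0.85 -0.21] [ 0.5554 -0.3268  0.4204]
tcp grasp [ 0.4542 -0.3584  0.2854]
[ 0.5241 -0.2847  0.1398] [[-0.7, 0.1], [-1.8, -0.7], [-1.0, 0.3]] foot [ 0.573  -0.2817  0.0435] grasp [ 0.5309 -0.2843  0.1264]
turn [-0.99 -5.34 -4.12] then shift [ 5.1   1.46 -0.27] [ 0.5554 -0.3268  0.4204]
tcp grasp [ 0.4493 -0.2893  0.2868]
blue [ 0.28945682 -0.27522446  0.12      ]
```

Request:
{"name": "apply_moves", "arguments": {"increments": [{"tx":0,"ty":0,"tz":0,"ax":-0.14,"ay":-0.76,"az":-0.59},{"tx":0,"ty":0,"tz":0,"ax":-0.14,"ay":-0.76,"az":-0.59},{"tx":0,"ty":0,"tz":0,"ax":-0.14,"ay":-0.76,"az":-0.59},{"tx":0,"ty":0,"tz":0,"ax":-0.14,"ay":-0.76,"az":-0.59},{"tx":0,"ty":0,"tz":0,"ax":-0.14,"ay":-0.76,"az":-0.59},{"tx":0,"ty":0,"tz":0,"ax":-0.14,"ay":-0.77,"az":-0.59},{"tx":0,"ty":0,"tz":0,"ax":-0.14,"ay":-0.77,"az":-0.58},{"tx":1,"ty":0.29,"tz":-0.05,"ax":0,"ay":0,"az":0},{"tx":1,"ty":0.29,"tz":-0.05,"ax":0,"ay":0,"az":0},{"tx":1,"ty":0.29,"tz":-0.05,"ax":0,"ay":0,"az":0},{"tx":1,"ty":0.29,"tz":-0.05,"ax":0,"ay":0,"az":0},{"tx":1,"ty":0.29,"tz":-0.05,"ax":0,"ay":0,"az":0}], "jaw": 0.36}}

```text
time_s: 10.07
ee_pos: [0.4208, -0.2863, 0.3624]
eef_rot: [-3.139, 0.462, -3.089]
force: [-0.1, -0.5, 0.4]
grip_width: 0.0602
grip_force: 0.0
```

```bash
python3 - <<'E'
from go import *
plan((.4493,-.2893,.2868),RR)
im,K,R,t=grab("wrist","w5.png"); np.savez("w5.npz",im=im,K=K,R=R,t=t)
print(proj(K,R,t,(.5241,-.2847,.1398)),proj(K,R,t,(.529,-.3539,.1384)))
E
```

```text
turn [-0.08 -0.11 -0.09] then shift [ 0.3  -0.16  2.67] [ 0.4208 -0.2863  0.3624]
[318.59043796 210.07455456] [226.81422741 209.94591852]
```

View pics/w5.png

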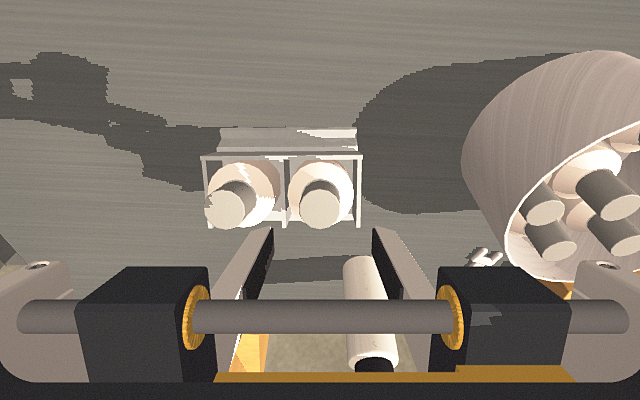

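Caps appear at (320,208) and (227,210), within about 2 px of the prediction. The rack looks square to the tool, so I close on the right-hand one.

Request:
{"name": "apply_moves", "arguments": {"increments": [{"tx":0.17,"ty":-0.06,"tz":0.3,"ax":-0.04,"ay":-0.05,"az":-0.05},{"tx":0.16,"ty":-0.06,"tz":0.5,"ax":-0.04,"ay":-0.06,"az":-0.04},{"tx":0,"ty":0,"tz":0.8,"ax":0,"ay":0,"az":0},{"tx":0,"ty":0,"tz":0.7,"ax":0,"ay":0,"az":0},{"tx":0,"ty":0,"tz":0.37,"ax":0,"ay":0,"az":0},{"tx":0,"ty":0,"tz":0,"ax":0,"ay":0,"az":0}]}}

```text
time_s: 10.88
ee_pos: [0.4593, -0.2805, 0.2925]
eef_rot: [-3.138, 0.454, -3.094]
force: [-0.3, 0.1, 0.2]
grip_width: 0.0605
grip_force: 0.0
```

Request:
{"name": "apply_moves", "arguments": {"increments": [{"tx":0,"ty":0,"tz":0,"ax":0,"ay":0,"az":0},{"tx":0,"ty":0,"tz":0,"ax":0,"ay":0,"az":0},{"tx":0,"ty":0,"tz":0,"ax":0,"ay":0,"az":0},{"tx":0,"ty":0,"tz":0,"ax":0,"ay":0,"az":0}], "jaw": 1, "force": 30}}

```text
time_s: 11.38
ee_pos: [0.4587, -0.2807, 0.2937]
eef_rot: [-3.137, 0.456, -3.094]
force: [-1.0, -0.3, 2.5]
grip_width: 0.0303
grip_force: 29.2
```

```bash
python3 - <<'E'
from go import *
o=get_obs();print(o["qpos"].round(3),o["joint_vel"].round(3),o["ee_pos"],o["eef_rot"],o["force"],o["moment"])
plan((.4493,-.2893,.2868),RR)
R=Ro.from_euler('xyz',o["eef_rot"]);print((o["ee_pos"]+R.apply([0,0,.18])).round(4),R.as_matrix().round(3))
E
```

```text
[-0.655  0.35   1.752  0.435  0.727 -2.554] [-0.    -0.    -0.001  0.001  0.    -0.001] [ 0.45873659 -0.2807326   0.2937071 ] [-3.13650335  0.45574504 -3.09432304] [-0.97484457 -0.28159299  2.4517872 ] [ 0.0111702   0.13940494 -0.00181103]
turn [-0.13 -0.18 -0.14] then shift [ 0.4  -0.27  0.05] [ 0.4587 -0.2807  0.2937]
[ 0.5379 -0.2779  0.1321] [[-0.897 -0.045  0.44 ]
 [-0.042  0.999  0.016]
 [-0.44  -0.005 -0.898]]
```

Joint 6 ran into its limit at −2.55 rad, so part of that move was lost. I'll let go, back off along the axis, turn the gripper a quarter turn and regrip.

Request:
{"name": "apply_moves", "arguments": {"increments": [{"tx":0,"ty":0,"tz":0,"ax":0,"ay":0,"az":0},{"tx":0,"ty":0,"tz":0,"ax":0,"ay":0,"az":0},{"tx":0,"ty":0,"tz":-0.7,"ax":0,"ay":0,"az":0},{"tx":0,"ty":0,"tz":-0.9,"ax":0,"ay":0,"az":0.3},{"tx":0,"ty":0,"tz":-0.9,"ax":0,"ay":0,"az":1},{"tx":0,"ty":0,"tz":0,"ax":0,"ay":0,"az":1},{"tx":0,"ty":0,"tz":0,"ax":0,"ay":0,"az":1},{"tx":0,"ty":0,"tz":0,"ax":0,"ay":0,"az":1},{"tx":0,"ty":0,"tz":0,"ax":0,"ay":0,"az":1},{"tx":0,"ty":0,"tz":0,"ax":0,"ay":0,"az":1},{"tx":0,"ty":0,"tz":0,"ax":0,"ay":0,"az":1},{"tx":0,"ty":0,"tz":0,"ax":0,"ay":0,"az":1}], "jaw": 0.3}}

```text
time_s: 12.88
ee_pos: [0.4258, -0.2818, 0.3607]
eef_rot: [2.83, 0.338, 2.407]
force: [-0.1, 0.4, 0.5]
grip_width: 0.066
grip_force: 0.0
```

Request:
{"name": "apply_moves", "arguments": {"increments": [{"tx":0,"ty":0,"tz":0,"ax":0,"ay":0,"az":1},{"tx":0,"ty":0,"tz":0,"ax":0,"ay":0,"az":1},{"tx":0,"ty":0,"tz":0,"ax":0,"ay":0,"az":1},{"tx":0,"ty":0,"tz":0,"ax":0,"ay":0,"az":1},{"tx":0,"ty":0,"tz":0,"ax":0,"ay":0,"az":1},{"tx":0,"ty":0,"tz":0,"ax":0,"ay":0,"az":1},{"tx":0,"ty":0,"tz":0,"ax":0,"ay":0,"az":1},{"tx":0,"ty":0,"tz":0,"ax":0,"ay":0,"az":1},{"tx":0,"ty":0,"tz":0,"ax":0,"ay":0,"az":1},{"tx":0,"ty":0,"tz":0,"ax":0,"ay":0,"az":0.8},{"tx":0,"ty":0,"tz":0,"ax":0,"ay":0,"az":0}]}}

```text
time_s: 14.25
ee_pos: [0.4258, -0.2818, 0.3607]
eef_rot: [2.686, 0.001, 1.609]
force: [-0.1, -0.1, 0.4]
grip_width: 0.0658
grip_force: 0.0
```

```bash
cat >> go.py <<'E'
RR2=RR*Ro.from_euler('z',90,degrees=True)
from tin import cfit
E1=np.cross(AX,[0,1,0]);E1/=np.linalg.norm(E1);E2=np.cross(AX,E1)
def tcap(im,K,R,t,X):
    # cap top on the tilted plane through X, normal AX: circle of 16 mm
    g=cv2.GaussianBlur(cv2.cvtColor(im,cv2.COLOR_RGB2GRAY),(3,3),0).astype(float);X=np.array(X,float)
    for it in range(5):
        P=[]
        for a in np.radians(np.arange(0,360,6)):
            d=np.array([np.cos(a),np.sin(a)]);rr=np.arange(.009,.023,.0004)
            U=np.array([proj(K,R,t,X+r*(d[0]*E1+d[1]*E2)) for r in rr]).astype('f4')
            v=cv2.remap(g,U[:,0][None],U[:,1][None],cv2.INTER_LINEAR)[0]; dd=abs(v[3:]-v[:-3]);i=dd.argmax()
            if dd[i]>12:P.append((rr[i]+.0006)*d)
        P=np.array(P);c,e=cfit(P,.016);X=X+c[0]*E1+c[1]*E2
    return X,cfit(P)[0][2],e,len(P)
E
python3 - <<'E'
from go import *
im,K,R,t=grab("wrist","w6.png");o=get_obs();print(o["qpos"].round(2))
for X in((.5241,-.2847,.1398),(.529,-.3539,.1384)):
    u=proj(K,R,t,X);Y,r,e,n=tcap(im,K,R,t,X);print(u.round(0),Y.round(4),proj(K,R,t,Y).round(0),r.round(4),e.round(4),n)
    plan(Y+.165*AX,RR2)
d=np.load("w5.npz");
for X in((.5241,-.2847,.1398),(.529,-.3539,.1384)):print(tcap(*[d[k] for k in("im","K","R","t")],X))
E
```

```text
[-0.7   0.21  1.76  0.4   0.86 -0.95]
[311. 227.] [ 0.5235 -0.2814  0.1396] [310. 223.] 0.0166 0.0011 60
turn [-0.18  0.12 -0.22] then shift [-0.18 -0.45  2.54] [ 0.4258 -0.2818  0.3607]
[314. 308.] [ 0.5319 -0.3619  0.1396] [317. 316.] 0.0187 0.0029 33
turn [-0.18  0.12 -0.22] then shift [-2.88 -0.35  2.59] [ 0.4258 -0.2818  0.3607]
(array([ 0.52303665, -0.2838749 ,  0.13928487]), np.float64(0.01595310317928164), np.float64(0.0007350757562565532), 60)
(array([ 0.52918156, -0.35527388,  0.1384496 ]), np.float64(0.015831642877925472), np.float64(0.0008354680287578972), 60)
```

Request:
{"name": "apply_moves", "arguments": {"increments": [{"tx":0,"ty":0,"tz":0,"ax":-0.18,"ay":0.12,"az":-0.22},{"tx":-0.09,"ty":-0.22,"tz":0.1,"ax":0,"ay":0,"az":0},{"tx":-0.09,"ty":-0.23,"tz":0.4,"ax":0,"ay":0,"az":0},{"tx":0,"ty":0,"tz":0.8,"ax":0,"ay":0,"az":0},{"tx":0,"ty":0,"tz":0.8,"ax":0,"ay":0,"az":0},{"tx":0,"ty":0,"tz":0.44,"ax":0,"ay":0,"az":0},{"tx":0,"ty":0,"tz":0,"ax":0,"ay":0,"az":0}]}}

```text
time_s: 15.18
ee_pos: [0.4487, -0.2858, 0.2857]
eef_rot: [2.672, -0.001, 1.63]
force: [-0.3, 0.4, 1.2]
grip_width: 0.0657
grip_force: 0.0
```

```bash
python3 - <<'E'
from go import *
plan(np.array((.5235,-.2814,.1396))+.165*AX,RR2);o=get_obs();print(o["force"],o["eef_rot"])
E
```

```text
turn [-0.02 -0.01 -0.02] then shift [-0.    0.01 -0.03] [ 0.4487 -0.2858  0.2857]
[-0.27887249  0.44899397  1.20175372] [ 2.67197841e+00 -1.47319890e-03  1.63034139e+00]
```

Exactly on the target. I close, then draw the bottle out along its axis.

Request:
{"name": "apply_moves", "arguments": {"increments": [{"tx":0,"ty":0,"tz":0,"ax":0,"ay":0,"az":0},{"tx":0,"ty":0,"tz":0,"ax":0,"ay":0,"az":0},{"tx":0,"ty":0,"tz":0,"ax":0,"ay":0,"az":0},{"tx":0,"ty":0,"tz":0,"ax":0,"ay":0,"az":0},{"tx":0,"ty":0,"tz":-0.2,"ax":0,"ay":0,"az":0},{"tx":0,"ty":0,"tz":-0.7,"ax":0,"ay":0,"az":0},{"tx":0,"ty":0,"tz":-0.9,"ax":0,"ay":0,"az":0},{"tx":0,"ty":0,"tz":-0.9,"ax":0,"ay":0,"az":0},{"tx":0,"ty":0,"tz":0,"ax":0,"ay":0,"az":0}], "jaw": 1, "force": 35}}

```text
time_s: 16.3
ee_pos: [0.4115, -0.2882, 0.3604]
eef_rot: [2.669, 0.002, 1.629]
force: [0.4, -0.1, -2.4]
grip_width: 0.0316
grip_force: 35.0
```

```bash
python3 - <<'E'
from go import *
c=np.array([.5344,-.0214])
for a,yw in((100.5,100.5),(100.5,93.5)):
    q=c+.0635*np.array([np.cos(np.radians(a)),np.sin(np.radians(a))]); print(q); plan((*q,.43),Ry(yw))
E
```

```text
[0.52282804 0.04103669]
turn [ 5.41  0.36 -1.4 ] then shift [10.12  5.65 -2.32] [ 0.4115 -0.2882  0.3604]
[0.52282804 0.04103669]
turn [ 5.42  0.03 -0.02] then shift [10.73  4.37 -2.32] [ 0.4115 -0.2882  0.3604]
```

Request:
{"name": "apply_moves", "arguments": {"increments": [{"tx":0,"ty":0,"tz":-1,"ax":0,"ay":0,"az":0},{"tx":0,"ty":0,"tz":-1,"ax":0,"ay":0,"az":0},{"tx":0,"ty":0,"tz":0,"ax":0.9,"ay":0.06,"az":-0.23},{"tx":0,"ty":0,"tz":0,"ax":0.9,"ay":0.06,"az":-0.23},{"tx":0,"ty":0,"tz":0,"ax":0.9,"ay":0.06,"az":-0.23},{"tx":0,"ty":0,"tz":0,"ax":0.9,"ay":0.06,"az":-0.23},{"tx":0,"ty":0,"tz":0,"ax":0.9,"ay":0.06,"az":-0.24},{"tx":0,"ty":0,"tz":0,"ax":0.91,"ay":0.06,"az":-0.24},{"tx":0,"ty":0,"tz":0,"ax":0,"ay":0,"az":0}]}}

```text
time_s: 17.42
ee_pos: [0.3853, -0.2896, 0.4112]
eef_rot: [-3.14, -0.004, 1.756]
force: [-0.9, -0.2, -2.0]
grip_width: 0.0314
grip_force: 35.0
```

```bash
python3 - <<'E'
from go import *
plan((.5228,.0410,.415),Ry(100.5)); go((.5228,.0410,.415))
E
```

```text
turn [-0.02 -0.05  0.02] then shift [10.    6.52 -0.13] [ 0.3853 -0.2896  0.4112]
shift units [ 9.99  6.53 -0.1 ]
```

Request:
{"name": "apply_moves", "arguments": {"increments": [{"tx":0.9,"ty":0.6,"tz":-0.01,"ax":0,"ay":-0.05,"az":0},{"tx":0.91,"ty":0.6,"tz":-0.01,"ax":0,"ay":0,"az":0},{"tx":0.91,"ty":0.6,"tz":-0.01,"ax":0,"ay":0,"az":0},{"tx":0.91,"ty":0.6,"tz":-0.01,"ax":0,"ay":0,"az":0},{"tx":0.91,"ty":0.59,"tz":-0.01,"ax":0,"ay":0,"az":0},{"tx":0.91,"ty":0.59,"tz":-0.01,"ax":0,"ay":0,"az":0},{"tx":0.91,"ty":0.59,"tz":-0.01,"ax":0,"ay":0,"az":0},{"tx":0.91,"ty":0.59,"tz":-0.01,"ax":0,"ay":0,"az":0},{"tx":0.91,"ty":0.59,"tz":-0.01,"ax":0,"ay":0,"az":0},{"tx":0.91,"ty":0.59,"tz":-0.01,"ax":0,"ay":0,"az":0},{"tx":0.9,"ty":0.59,"tz":0,"ax":0,"ay":0,"az":0},{"tx":0,"ty":0,"tz":0,"ax":0,"ay":0,"az":0}]}}

```text
time_s: 18.92
ee_pos: [0.523, 0.0424, 0.4138]
eef_rot: [-3.141, -0.0, 1.757]
force: [0.5, 0.4, -1.4]
grip_width: 0.0315
grip_force: 35.0
```

```bash
python3 - <<'E'
from go import *
plan((.5228,.0410,.277),Ry(100.5));o=get_obs();print(o["eef_rot"])
im,K,R,t=grab("wrist","w7.png")
# held cap top centre lies on the tool axis at TCP+165 mm: does the image agree in tool x,y?
T=Ro.from_euler('xyz',o["eef_rot"]);X=o["ee_pos"]+T.apply([0,0,.165]);print(proj(K,R,t,X), proj(K,R,t,o["ee_pos"]+T.apply([.03,0,.20])))
E
```

```text
turn [-0.01 -0.    0.03] then shift [-0.04 -0.01  4.56] [0.523  0.0424 0.4138]
[-3.14063204e+00 -1.02284949e-04  1.75708116e+00]
[322.19657115 265.88636224] [322.27894648 192.17218816]
```

Request:
{"name": "apply_moves", "arguments": {"increments": [{"tx":-0.04,"ty":-0.01,"tz":0.5,"ax":0,"ay":0,"az":0},{"tx":0,"ty":0,"tz":0.7,"ax":0,"ay":0,"az":0},{"tx":0,"ty":0,"tz":0.6,"ax":0,"ay":0,"az":0},{"tx":0,"ty":0,"tz":0.5,"ax":0,"ay":0,"az":0},{"tx":0,"ty":0,"tz":0.3,"ax":0,"ay":0,"az":0},{"tx":0,"ty":0,"tz":0.3,"ax":0,"ay":0,"az":0},{"tx":0,"ty":0,"tz":0.3,"ax":0,"ay":0,"az":0}]}}

```text
time_s: 19.85
ee_pos: [0.5224, 0.0394, 0.3184]
eef_rot: [-3.141, 0.002, 1.755]
force: [0.4, -0.1, -1.2]
grip_width: 0.0314
grip_force: 35.0
```

Request:
{"name": "apply_moves", "arguments": {"increments": [{"tx":0.03,"ty":0,"tz":0.3,"ax":0,"ay":0,"az":0},{"tx":0,"ty":0,"tz":0.3,"ax":0,"ay":0,"az":0},{"tx":0,"ty":0,"tz":0.3,"ax":0,"ay":0,"az":0},{"tx":0,"ty":0,"tz":0.3,"ax":0,"ay":0,"az":0},{"tx":0,"ty":0,"tz":0.08,"ax":0,"ay":0,"az":0},{"tx":0,"ty":0,"tz":0,"ax":0,"ay":0,"az":0}]}}

```text
time_s: 20.6
ee_pos: [0.5221, 0.0402, 0.2803]
eef_rot: [-3.14, 0.002, 1.755]
force: [-0.0, -0.0, -1.7]
grip_width: 0.0312
grip_force: 35.0
```

Request:
{"name": "apply_moves", "arguments": {"increments": [{"tx":0,"ty":0,"tz":0.06,"ax":0,"ay":0,"az":0},{"tx":0,"ty":0,"tz":0.05,"ax":0,"ay":0,"az":0},{"tx":0,"ty":0,"tz":0,"ax":0,"ay":0,"az":0}]}}

```text
time_s: 20.98
ee_pos: [0.5221, 0.0402, 0.277]
eef_rot: [-3.14, 0.002, 1.755]
force: [0.5, -0.5, -1.4]
grip_width: 0.0313
grip_force: 35.0
```

Request:
{"name": "apply_moves", "arguments": {"increments": [{"tx":0,"ty":0,"tz":0.05,"ax":0,"ay":0,"az":0},{"tx":0,"ty":0,"tz":0,"ax":0,"ay":0,"az":0}]}}

```text
time_s: 21.22
ee_pos: [0.5222, 0.0402, 0.2766]
eef_rot: [-3.141, 0.002, 1.755]
force: [-5.2, -1.3, 11.4]
grip_width: 0.0316
grip_force: 35.0
```

Request:
{"name": "apply_moves", "arguments": {"increments": [{"tx":0,"ty":0,"tz":0,"ax":0,"ay":0,"az":0},{"tx":0,"ty":0,"tz":0,"ax":0,"ay":0,"az":0},{"tx":0,"ty":0,"tz":-0.5,"ax":0,"ay":0,"az":0},{"tx":0,"ty":0,"tz":-0.9,"ax":0,"ay":0,"az":0},{"tx":-0.5,"ty":0,"tz":-0.9,"ax":0,"ay":0,"az":0},{"tx":-0.9,"ty":0,"tz":-0.9,"ax":0,"ay":0,"az":0},{"tx":-0.9,"ty":0,"tz":-0.9,"ax":0,"ay":0,"az":0},{"tx":-0.8,"ty":0,"tz":-0.2,"ax":0,"ay":0,"az":0},{"tx":0,"ty":0,"tz":0,"ax":0,"ay":0,"az":0}], "jaw": 0.52}}

```text
time_s: 22.35
ee_pos: [0.5392, -0.052, 0.4059]
eef_rot: [3.142, 0.002, 1.753]
force: [-0.1, -0.1, 0.6]
grip_width: 0.0452
grip_force: 0.0
```

```bash
cat > chk.py <<'E'
from tin import *
def chk(fn):
    print(get_obs()["ee_pos"])
    im,K,R,t=grab("wrist",fn)
    c=np.array([.5344,-.0214])
    for i in range(2):
        P=rim(im,K,R,t,c); x,e=cfit(P); c=x[:2]
    print("tin",x.round(4),e.round(4),len(P))
    L=[(.475,.0003),(.5345,-.0206),(.5447,-.0835),(.5932,-.0427),(.582,.0203),(.5225,.0405),(.4856,-.062)]
    for q,r,e,n in caps(im,K,R,t,[proj(K,R,t,(*s,.112)) for s in L]):
        v=q-c; print(proj(K,R,t,(*q,.112)).round(0),q.round(4),r.round(4),e.round(4),n,"rel",np.hypot(*v).round(4),np.degrees(np.arctan2(v[1],v[0])).round(1))
E
python3 -c "
from chk import *
chk('w8.png')"
```

```text
[ 0.53921291 -0.05195723  0.40589403]
tin [ 0.5347 -0.0212  0.0977] 0.0002 61
[260. 129.] [4.755e-01 3.000e-04] 0.0165 0.0008 56 rel 0.063 160.1
[324. 167.] [ 0.5352 -0.0218] 0.0169 0.0006 58 rel 0.0008 -55.4
[321. 233.] [ 0.5442 -0.0831] 0.0166 0.0009 60 rel 0.0627 -81.3
[384. 202.] [ 0.5946 -0.0427] 0.0158 0.0008 54 rel 0.0636 -19.7
[389. 128.] [0.5835 0.0214] 0.0164 0.0008 57 rel 0.0647 41.1
[322.  87.] [0.5213 0.0434] 0.0179 0.002 52 rel 0.0659 101.7
[280. 204.] [ 0.5021 -0.0623] 408.7381 0.0019 39 rel 0.0524 -128.4
```

```bash
python3 -c "
from go import *
X=np.array((.5292,-.3553,.1384));print(X+.255*AX);plan(X+.255*AX,RR2);go(X+.255*AX)"
```

```text
[ 0.41364835 -0.36236744  0.36560666]
turn [-5.4  -0.31  1.38] then shift [-10.1   -4.88  -1.01] [ 0.5391 -0.0511  0.4052]
shift units [-9.44 -6.    1.34]
```

Request:
{"name": "apply_moves", "arguments": {"increments": [{"tx":-0.86,"ty":-0.55,"tz":0,"ax":0,"ay":0,"az":0},{"tx":-0.86,"ty":-0.55,"tz":0,"ax":0,"ay":0,"az":0},{"tx":-0.86,"ty":-0.55,"tz":0,"ax":0,"ay":0,"az":0},{"tx":-0.86,"ty":-0.55,"tz":0,"ax":0,"ay":0,"az":0},{"tx":-0.86,"ty":-0.55,"tz":0.1,"ax":0,"ay":0,"az":0},{"tx":-0.86,"ty":-0.55,"tz":0.2,"ax":0,"ay":0,"az":0},{"tx":-0.86,"ty":-0.54,"tz":0.2,"ax":0,"ay":0,"az":0},{"tx":-0.86,"ty":-0.54,"tz":0.2,"ax":0,"ay":0,"az":0},{"tx":-0.86,"ty":-0.54,"tz":0.2,"ax":0,"ay":0,"az":0},{"tx":-0.85,"ty":-0.54,"tz":0.2,"ax":0,"ay":0,"az":0},{"tx":-0.85,"ty":-0.54,"tz":0.24,"ax":0,"ay":0,"az":0}], "jaw": 0.3}}

```text
time_s: 23.78
ee_pos: [0.4142, -0.3624, 0.365]
eef_rot: [-3.14, 0.001, 1.756]
force: [-0.2, -0.4, -0.5]
grip_width: 0.0657
grip_force: 0.0
```

Request:
{"name": "apply_moves", "arguments": {"increments": [{"tx":0,"ty":0,"tz":0,"ax":-0.9,"ay":-0.05,"az":0.23},{"tx":0,"ty":0,"tz":0,"ax":-0.9,"ay":-0.05,"az":0.23},{"tx":0,"ty":0,"tz":0,"ax":-0.9,"ay":-0.05,"az":0.23},{"tx":0,"ty":0,"tz":0,"ax":-0.9,"ay":-0.05,"az":0.23},{"tx":0,"ty":0,"tz":0,"ax":-0.9,"ay":-0.05,"az":0.23},{"tx":0,"ty":0,"tz":0,"ax":-0.9,"ay":-0.06,"az":0.23},{"tx":0,"ty":0,"tz":0,"ax":0,"ay":0,"az":0}]}}

```text
time_s: 24.65
ee_pos: [0.4144, -0.3617, 0.3651]
eef_rot: [2.672, -0.001, 1.633]
force: [0.6, 0.8, 0.4]
grip_width: 0.0652
grip_force: 0.0
```

```bash
python3 - <<'E'
from go import *
im,K,R,t=grab("wrist","w9.png");print(get_obs()["qpos"].round(2))
X=np.array((.5292,-.3553,.1384))
u=proj(K,R,t,X);Y,r,e,n=tcap(im,K,R,t,X);print(u.round(0),Y.round(4),proj(K,R,t,Y).round(0),r.round(4),e.round(4),n)
plan(Y+.165*AX,RR2);plan(X+.165*AX,RR2)
E
```

```text
[-0.83  0.29  1.64  0.45  0.95 -1.11]
[323. 215.] [ 0.5284 -0.3556  0.138 ] [322. 216.] 0.0176 0.0012 60
turn [-0.03 -0.02  0.02] then shift [-0.02 -0.05  2.97] [ 0.4144 -0.3618  0.3651]
turn [-0.03 -0.02  0.02] then shift [-0.02 -0.02  2.97] [ 0.4144 -0.3618  0.3651]
```

Request:
{"name": "apply_moves", "arguments": {"increments": [{"tx":-0.02,"ty":-0.03,"tz":0.6,"ax":-0.03,"ay":-0.02,"az":0.02},{"tx":0,"ty":0,"tz":0.9,"ax":0,"ay":0,"az":0},{"tx":0,"ty":0,"tz":0.9,"ax":0,"ay":0,"az":0},{"tx":0,"ty":0,"tz":0.54,"ax":0,"ay":0,"az":0},{"tx":0,"ty":0,"tz":0,"ax":0,"ay":0,"az":0}]}}

```text
time_s: 25.32
ee_pos: [0.4538, -0.3604, 0.2849]
eef_rot: [2.67, -0.001, 1.631]
force: [-0.0, 1.0, 1.1]
grip_width: 0.0656
grip_force: 0.0
```

Request:
{"name": "apply_moves", "arguments": {"increments": [{"tx":0,"ty":0,"tz":0,"ax":0,"ay":0,"az":0},{"tx":0,"ty":0,"tz":0,"ax":0,"ay":0,"az":0},{"tx":0,"ty":0,"tz":0,"ax":0,"ay":0,"az":0},{"tx":0,"ty":0,"tz":0,"ax":0,"ay":0,"az":0},{"tx":0,"ty":0,"tz":-0.2,"ax":0,"ay":0,"az":0},{"tx":0,"ty":0,"tz":-0.7,"ax":0,"ay":0,"az":0},{"tx":0,"ty":0,"tz":-0.9,"ax":0,"ay":0,"az":0},{"tx":0,"ty":0,"tz":-0.9,"ax":0,"ay":0,"az":0},{"tx":0,"ty":0,"tz":-1,"ax":0,"ay":0,"az":0},{"tx":0,"ty":0,"tz":-1,"ax":0,"ay":0,"az":0},{"tx":0,"ty":0,"tz":0,"ax":0,"ay":0,"az":0}], "jaw": 1, "force": 35}}

```text
time_s: 26.7
ee_pos: [0.3888, -0.3645, 0.4136]
eef_rot: [2.667, 0.004, 1.629]
force: [0.6, -0.1, -2.5]
grip_width: 0.0314
grip_force: 35.0
```

```bash
python3 - <<'E'
from go import *
c=np.array([.5347,-.0213]);a=np.radians(219.5)
q=c+.0633*np.array([np.cos(a),np.sin(a)]); print(q,get_obs()["qpos"].round(2)); plan((*q,.415),Ry(60))
E
```

```text
[ 0.48585616 -0.06156375] [-0.87  0.21  1.63  0.44  1.04 -1.1 ]
turn [ 5.3  -1.54  6.55] then shift [10.36 -2.25 -0.05] [ 0.3888 -0.3645  0.4136]
```

Request:
{"name": "apply_moves", "arguments": {"increments": [{"tx":0,"ty":0,"tz":0,"ax":0.59,"ay":-0.17,"az":0.73},{"tx":0,"ty":0,"tz":0,"ax":0.59,"ay":-0.17,"az":0.73},{"tx":0,"ty":0,"tz":0,"ax":0.59,"ay":-0.17,"az":0.73},{"tx":0,"ty":0,"tz":0,"ax":0.59,"ay":-0.17,"az":0.73},{"tx":0,"ty":0,"tz":0,"ax":0.59,"ay":-0.17,"az":0.73},{"tx":0,"ty":0,"tz":0,"ax":0.59,"ay":-0.17,"az":0.73},{"tx":0,"ty":0,"tz":0,"ax":0.59,"ay":-0.17,"az":0.73},{"tx":0,"ty":0,"tz":0,"ax":0.59,"ay":-0.17,"az":0.72},{"tx":0,"ty":0,"tz":0,"ax":0.58,"ay":-0.18,"az":0.72},{"tx":0,"ty":0,"tz":0,"ax":0,"ay":0,"az":0}]}}

```text
time_s: 27.95
ee_pos: [0.3898, -0.3644, 0.4104]
eef_rot: [-3.137, -0.002, 1.05]
force: [-0.2, 0.4, -1.4]
grip_width: 0.0317
grip_force: 35.0
```

```bash
python3 -c "
from go import *
plan((.4855,-.0619,.415),Ry(60));go((.4855,-.0619,.415))"
```

```text
turn [-0.06 -0.03  0.03] then shift [10.33 -2.28 -0.15] [ 0.3898 -0.3644  0.4104]
shift units [10.33 -2.25 -0.12]
```

Request:
{"name": "apply_moves", "arguments": {"increments": [{"tx":0.93,"ty":-0.2,"tz":-0.02,"ax":-0.06,"ay":-0.03,"az":0},{"tx":0.94,"ty":-0.2,"tz":-0.02,"ax":0,"ay":0,"az":0},{"tx":0.94,"ty":-0.2,"tz":-0.02,"ax":0,"ay":0,"az":0},{"tx":0.94,"ty":-0.2,"tz":-0.02,"ax":0,"ay":0,"az":0},{"tx":0.94,"ty":-0.21,"tz":-0.02,"ax":0,"ay":0,"az":0},{"tx":0.94,"ty":-0.21,"tz":-0.01,"ax":0,"ay":0,"az":0},{"tx":0.94,"ty":-0.21,"tz":0,"ax":0,"ay":0,"az":0},{"tx":0.94,"ty":-0.21,"tz":0,"ax":0,"ay":0,"az":0},{"tx":0.94,"ty":-0.21,"tz":0,"ax":0,"ay":0,"az":0},{"tx":0.94,"ty":-0.21,"tz":0,"ax":0,"ay":0,"az":0},{"tx":0.94,"ty":-0.21,"tz":0,"ax":0,"ay":0,"az":0},{"tx":0,"ty":0,"tz":0,"ax":0,"ay":0,"az":0}]}}

```text
time_s: 29.45
ee_pos: [0.4852, -0.0605, 0.4141]
eef_rot: [3.14, 0.0, 1.053]
force: [0.3, -0.4, -1.7]
grip_width: 0.0317
grip_force: 35.0
```

```bash
python3 -c "
from go import *
import numpy as np
c=camera('wrist')
plan((.4855,-.0619,.277),Ry(60));go((.4855,-.0619,.277))"
```

```text
turn [0.02 0.01 0.05] then shift [-0.01  0.02  4.57] [ 0.485  -0.0614  0.4141]
shift units [-0.    0.02  4.57]
```

Request:
{"name": "apply_moves", "arguments": {"increments": [{"tx":0,"ty":0.02,"tz":0.5,"ax":0,"ay":0,"az":0},{"tx":0,"ty":0,"tz":0.7,"ax":0,"ay":0,"az":0},{"tx":0,"ty":0,"tz":0.6,"ax":0,"ay":0,"az":0},{"tx":0,"ty":0,"tz":0.5,"ax":0,"ay":0,"az":0},{"tx":0,"ty":0,"tz":0.3,"ax":0,"ay":0,"az":0},{"tx":0,"ty":0,"tz":0.3,"ax":0,"ay":0,"az":0},{"tx":0,"ty":0,"tz":0.3,"ax":0,"ay":0,"az":0},{"tx":0,"ty":0,"tz":0,"ax":0,"ay":0,"az":0}]}}

```text
time_s: 30.5
ee_pos: [0.4854, -0.0623, 0.3182]
eef_rot: [3.141, 0.001, 1.049]
force: [-0.5, 0.0, -1.1]
grip_width: 0.0314
grip_force: 35.0
```

Request:
{"name": "apply_moves", "arguments": {"increments": [{"tx":0,"ty":0,"tz":0.3,"ax":0,"ay":0,"az":0},{"tx":0,"ty":0,"tz":0.3,"ax":0,"ay":0,"az":0},{"tx":0,"ty":0,"tz":0.3,"ax":0,"ay":0,"az":0},{"tx":0,"ty":0,"tz":0.3,"ax":0,"ay":0,"az":0},{"tx":0,"ty":0,"tz":0.1,"ax":0,"ay":0,"az":0},{"tx":0,"ty":0,"tz":0.05,"ax":0,"ay":0,"az":0},{"tx":0,"ty":0,"tz":0,"ax":0,"ay":0,"az":0}]}}

```text
time_s: 31.38
ee_pos: [0.4855, -0.0624, 0.2784]
eef_rot: [3.14, 0.001, 1.049]
force: [0.5, -0.9, -1.2]
grip_width: 0.0314
grip_force: 35.0
```

Request:
{"name": "apply_moves", "arguments": {"increments": [{"tx":0,"ty":0,"tz":0.05,"ax":0,"ay":0,"az":0},{"tx":0,"ty":0,"tz":0.03,"ax":0,"ay":0,"az":0},{"tx":0,"ty":0,"tz":0,"ax":0,"ay":0,"az":0}]}}

```text
time_s: 31.75
ee_pos: [0.4855, -0.0624, 0.2761]
eef_rot: [3.14, 0.001, 1.049]
force: [-0.4, 0.5, 2.5]
grip_width: 0.0316
grip_force: 35.0
```

Request:
{"name": "apply_moves", "arguments": {"increments": [{"tx":0,"ty":0,"tz":0,"ax":0,"ay":0,"az":0},{"tx":0,"ty":0,"tz":0,"ax":0,"ay":0,"az":0},{"tx":0,"ty":0,"tz":-0.5,"ax":0,"ay":0,"az":0},{"tx":0,"ty":0,"tz":-0.9,"ax":0,"ay":0,"az":0},{"tx":0,"ty":0,"tz":-0.9,"ax":0,"ay":0,"az":0},{"tx":0.5,"ty":0.4,"tz":-0.9,"ax":0,"ay":0,"az":0},{"tx":0.5,"ty":0.34,"tz":-1,"ax":0,"ay":0,"az":0},{"tx":0,"ty":0,"tz":-0.1,"ax":0,"ay":0,"az":0},{"tx":0,"ty":0,"tz":0,"ax":0,"ay":0,"az":0}], "jaw": 0.52}}

```text
time_s: 32.88
ee_pos: [0.5191, -0.0474, 0.4045]
eef_rot: [3.141, 0.001, 1.049]
force: [-0.2, -0.5, -0.3]
grip_width: 0.045
grip_force: 0.0
```

```bash
python3 - <<'E'
from chk import *
chk('w10.png')
from go import *
# lid: knob from wrist later; go above it
plan((.5536,.3261,.40),Ry(60));go((.53,.285,.40))
E
```

```text
[ 0.51907272 -0.04735983  0.40449072]
tin [ 0.5348 -0.0214  0.0978] 0.0002 61
[254. 179.] [ 4.772e-01 -1.000e-04] 0.0154 0.0008 58 rel 0.0615 159.8
[323. 168.] [ 0.5353 -0.0222] 0.0171 0.002 59 rel 0.0009 -61.6
[365. 221.] [ 0.5441 -0.0835] 0.017 0.0012 53 rel 0.0629 -81.5
[394. 154.] [ 0.5944 -0.042 ] 0.0169 0.0012 59 rel 0.063 -19.1
[349.  92.] [0.5853 0.0224] 0.0179 0.002 53 rel 0.0668 40.9
[272. 111.] [0.5219 0.0416] 0.0171 0.0012 54 rel 0.0643 101.6
[299. 232.] [ 0.4862 -0.0623] 0.016 0.0005 51 rel 0.0636 -140.0
turn [0.   0.02 0.02] then shift [11.36 -5.23  0.14] [ 0.519  -0.0474  0.4041]
shift units [ 9.79 -5.21  0.12]
```

View pics/w10.png

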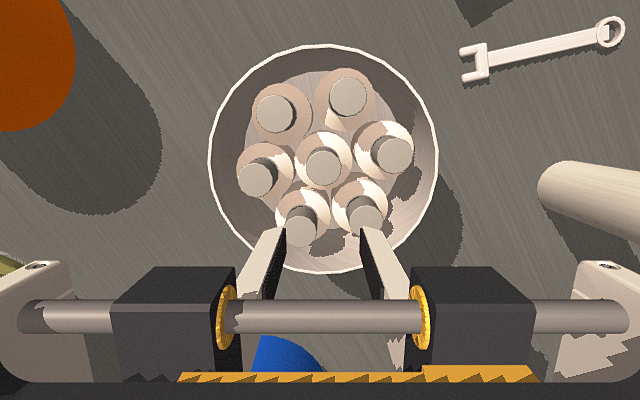

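All seven bottles stand upright in the 1+6 pattern, with the rim centred near (323,158) and caps at all seven places. Next is the lid.

Request:
{"name": "apply_moves", "arguments": {"increments": [{"tx":0.89,"ty":-0.47,"tz":0,"ax":0,"ay":0,"az":0},{"tx":0.89,"ty":-0.47,"tz":0,"ax":0,"ay":0,"az":0},{"tx":0.89,"ty":-0.47,"tz":0,"ax":0,"ay":0,"az":0},{"tx":0.89,"ty":-0.47,"tz":0,"ax":0,"ay":0,"az":0},{"tx":0.89,"ty":-0.47,"tz":0,"ax":0,"ay":0,"az":0},{"tx":0.89,"ty":-0.47,"tz":0,"ax":0,"ay":0,"az":0},{"tx":0.89,"ty":-0.47,"tz":0,"ax":0,"ay":0,"az":0},{"tx":0.89,"ty":-0.47,"tz":0,"ax":0,"ay":0,"az":0},{"tx":0.89,"ty":-0.47,"tz":0,"ax":0,"ay":0,"az":0},{"tx":0.89,"ty":-0.47,"tz":0,"ax":0,"ay":0,"az":0},{"tx":0.89,"ty":-0.47,"tz":0,"ax":0,"ay":0,"az":0},{"tx":0,"ty":0,"tz":0,"ax":0,"ay":0,"az":0}], "jaw": 0.3}}

```text
time_s: 34.42
ee_pos: [0.5312, 0.2856, 0.403]
eef_rot: [3.141, 0.003, 1.05]
force: [0.0, 0.3, -0.8]
grip_width: 0.0657
grip_force: 0.0
```

```bash
python3 - <<'E'
from go import *
im,K,R,t=grab("wrist","w11.png")
print(proj(K,R,t,(.5536,.3261,.056)))
g=cv2.cvtColor(im,cv2.COLOR_RGB2GRAY)
# bright disc of the lid plate; dark knob within
u0=proj(K,R,t,(.5536,.3261,.018))
m=((g>150)*255).astype(np.uint8);m[235:]=0
cs=[c for c in cv2.findContours(m,0,1)[0] if cv2.pointPolygonTest(cv2.convexHull(c),tuple(map(float,u0)),False)>0]
c=max(cs,key=cv2.contourArea);h=cv2.convexHull(c)[:,0]
h=np.array([p for p in c[:,0] if 2<p[0]<637 and 2<p[1]<230])
P=np.array([onz(K,R,t,p,.018)[:2] for p in h]);x,e=cfit(P);print("plate fit (r .108)",x.round(4),e.round(4),len(P))
k=((im.max(2)<45)*255).astype(np.uint8);n,l,s,ce=cv2.connectedComponentsWithStats(k)
for i in range(1,n):
    if 60<s[i,4]<6000 and np.hypot(*(ce[i]-u0))<90: print("dark",s[i],ce[i].round(1),onz(K,R,t,ce[i],.045).round(4))
E
```

```text
[321.34047867 144.11746711]
plate fit (r .108) [0.5545 0.3292 0.1064] 0.0003 541
dark [309 128  24  26 290] [321.4 142.2] [0.5542 0.3271 0.045 ]
```

```bash
python3 -c "
from go import *
plan((.5545,.3285,.223),Ry(60))"
```

```text
turn [0.01 0.03 0.03] then shift [ 1.65 -0.06  6.01] [0.5314 0.2846 0.4032]
```

Request:
{"name": "apply_moves", "arguments": {"increments": [{"tx":0.55,"ty":-0.02,"tz":0.7,"ax":0,"ay":0.03,"az":0},{"tx":0.55,"ty":-0.02,"tz":0.9,"ax":0,"ay":0,"az":0},{"tx":0.55,"ty":-0.02,"tz":0.9,"ax":0,"ay":0,"az":0},{"tx":0,"ty":0,"tz":0.9,"ax":0,"ay":0,"az":0},{"tx":0,"ty":0,"tz":0.9,"ax":0,"ay":0,"az":0},{"tx":0,"ty":0,"tz":0.8,"ax":0,"ay":0,"az":0},{"tx":0,"ty":0,"tz":0.6,"ax":0,"ay":0,"az":0},{"tx":0,"ty":0,"tz":0.28,"ax":0,"ay":0,"az":0},{"tx":0,"ty":0,"tz":0,"ax":0,"ay":0,"az":0}]}}

```text
time_s: 35.6
ee_pos: [0.5551, 0.3283, 0.2249]
eef_rot: [3.14, -0.001, 1.049]
force: [0.7, -0.0, 1.1]
grip_width: 0.0658
grip_force: 0.0
```

Request:
{"name": "apply_moves", "arguments": {"increments": [{"tx":0,"ty":0,"tz":0,"ax":0,"ay":0,"az":0},{"tx":0,"ty":0,"tz":0,"ax":0,"ay":0,"az":0},{"tx":0,"ty":0,"tz":0,"ax":0,"ay":0,"az":0},{"tx":0,"ty":0,"tz":0,"ax":0,"ay":0,"az":0},{"tx":0,"ty":0,"tz":-0.3,"ax":0,"ay":0,"az":0},{"tx":0,"ty":0,"tz":-0.7,"ax":0,"ay":0,"az":0},{"tx":0,"ty":0,"tz":-0.9,"ax":0,"ay":0,"az":0},{"tx":0,"ty":0,"tz":-0.9,"ax":0,"ay":0,"az":0},{"tx":0,"ty":0,"tz":-0.9,"ax":0,"ay":0,"az":0},{"tx":0,"ty":0,"tz":-0.9,"ax":0,"ay":0,"az":0},{"tx":0,"ty":0,"tz":-0.4,"ax":0,"ay":0,"az":0},{"tx":0,"ty":0,"tz":0,"ax":0,"ay":0,"az":0}], "jaw": 1, "force": 55}}

```text
time_s: 37.1
ee_pos: [0.5546, 0.3284, 0.3759]
eef_rot: [3.139, -0.003, 1.049]
force: [0.1, -0.3, -2.4]
grip_width: 0.025
grip_force: 55.0
```

```bash
python3 -c "
from go import *
o=get_obs();print(o['force'],o['moment'],o['grip_width'])
plan((.5347,-.0214,.375),Ry(60));go((.5347,-.0214,.375))"
```

```text
[ 0.11228912 -0.34299779 -2.43348534] [-0.10782298  0.1184129  -0.0515543 ] 0.024988324946966123
turn [ 0.03 -0.03  0.02] then shift [-10.43   5.25   0.03] [0.5546 0.3284 0.3759]
shift units [-1.044e+01  5.240e+00  1.000e-02]
```

Request:
{"name": "apply_moves", "arguments": {"increments": [{"tx":-0.5,"ty":0.25,"tz":0,"ax":0.03,"ay":-0.03,"az":0},{"tx":-0.95,"ty":0.48,"tz":0,"ax":0,"ay":0,"az":0},{"tx":-0.99,"ty":0.5,"tz":0,"ax":0,"ay":0,"az":0},{"tx":-0.99,"ty":0.5,"tz":0,"ax":0,"ay":0,"az":0},{"tx":-1,"ty":0.5,"tz":0,"ax":0,"ay":0,"az":0},{"tx":-1,"ty":0.5,"tz":0,"ax":0,"ay":0,"az":0},{"tx":-1,"ty":0.5,"tz":0,"ax":0,"ay":0,"az":0},{"tx":-1,"ty":0.5,"tz":0,"ax":0,"ay":0,"az":0},{"tx":-1,"ty":0.5,"tz":0,"ax":0,"ay":0,"az":0},{"tx":-1,"ty":0.5,"tz":0,"ax":0,"ay":0,"az":0},{"tx":-1,"ty":0.51,"tz":0,"ax":0,"ay":0,"az":0},{"tx":0,"ty":0,"tz":0,"ax":0,"ay":0,"az":0}]}}

```text
time_s: 38.6
ee_pos: [0.5343, -0.0235, 0.3742]
eef_rot: [-3.139, 0.002, 1.046]
force: [0.0, 0.4, -1.4]
grip_width: 0.025
grip_force: 55.0
```

```bash
python3 - <<'E'
from go import *
o=get_obs()
im,K,R,t=grab("wrist","w12.png"); g=cv2.GaussianBlur(cv2.cvtColor(im,cv2.COLOR_RGB2GRAY),(3,3),0).astype(float)
T=Ro.from_euler('xyz',o["eef_rot"]);q=o["ee_pos"]+T.apply([0,0,.205]);print("tcp",o["ee_pos"].round(4),o["eef_rot"].round(3),"plate pt",q.round(4))
c=q[:2];z=q[2]
for it in range(3):
    P=[]
    for a in np.radians(np.arange(0,360,3)):
        d=np.array([np.cos(a),np.sin(a)]);rr=np.arange(.092,.122,.0005)
        U=np.array([proj(K,R,t,(*(c+r*d),z)) for r in rr]).astype('f4')
        if (U[:,1]>225).any() or (U[:,1]<3).any(): continue
        v=cv2.remap(g,U[:,0][None],U[:,1][None],cv2.INTER_LINEAR)[0];dd=v[4:]-v[:-4];i=dd.argmin()
        if dd[i]<-30:P.append(c+rr[i+2]*d)
    P=np.array(P)
    if len(P)<8: break
    x,e=cfit(P);print(x.round(4),e.round(4),len(P),cfit(P,.108)[0].round(4))
plan((.5347,-.0214,.33),Ry(60))
E
```

```text
tcp [ 0.5343 -0.0235  0.3742] [-3.139e+00  2.000e-03  1.046e+00] plate pt [ 0.5337 -0.0236  0.1692]
[ 0.5348 -0.0219  0.1043] 0.0002 57 [ 0.5325 -0.0258]
[ 0.5348 -0.0219  0.1043] 0.0002 57 [ 0.5325 -0.0258]
[ 0.5348 -0.0219  0.1043] 0.0002 57 [ 0.5325 -0.0258]
turn [-0.03  0.02 -0.01] then shift [ 0.03 -0.01  1.48] [ 0.5345 -0.0223  0.3743]
```

Request:
{"name": "apply_moves", "arguments": {"increments": [{"tx":0.06,"ty":-0.01,"tz":0.4,"ax":-0.03,"ay":0.02,"az":0},{"tx":0,"ty":0,"tz":0.4,"ax":0,"ay":0,"az":0},{"tx":0,"ty":0,"tz":0.15,"ax":0,"ay":0,"az":0},{"tx":0,"ty":0,"tz":0.15,"ax":0,"ay":0,"az":0},{"tx":0,"ty":0,"tz":0.15,"ax":0,"ay":0,"az":0},{"tx":0,"ty":0,"tz":0.1,"ax":0,"ay":0,"az":0},{"tx":0,"ty":0,"tz":0,"ax":0,"ay":0,"az":0}]}}

```text
time_s: 39.52
ee_pos: [0.5356, -0.0195, 0.3345]
eef_rot: [3.14, -0.001, 1.049]
force: [-0.4, -0.8, -2.8]
grip_width: 0.0251
grip_force: 55.0
```

Request:
{"name": "apply_moves", "arguments": {"increments": [{"tx":0,"ty":0,"tz":0.06,"ax":0,"ay":0,"az":0},{"tx":0,"ty":0,"tz":0.05,"ax":0,"ay":0,"az":0},{"tx":0,"ty":0,"tz":0.04,"ax":0,"ay":0,"az":0},{"tx":0,"ty":0,"tz":0,"ax":0,"ay":0,"az":0}]}}

```text
time_s: 40.02
ee_pos: [0.5356, -0.0195, 0.3317]
eef_rot: [3.139, -0.001, 1.049]
force: [-7.7, 0.3, 14.3]
grip_width: 0.0252
grip_force: 55.0
```

Request:
{"name": "apply_moves", "arguments": {"increments": [{"tx":0,"ty":0,"tz":-0.03,"ax":0,"ay":0,"az":0},{"tx":0,"ty":0,"tz":0,"ax":0,"ay":0,"az":0},{"tx":0,"ty":0,"tz":0,"ax":0,"ay":0,"az":0},{"tx":0,"ty":0,"tz":-0.4,"ax":0,"ay":0,"az":0},{"tx":0,"ty":0,"tz":-0.8,"ax":0,"ay":0,"az":0},{"tx":0,"ty":0,"tz":-0.9,"ax":0,"ay":0,"az":0},{"tx":-0.8,"ty":0,"tz":-0.9,"ax":0,"ay":0,"az":0},{"tx":-0.8,"ty":0,"tz":-0.5,"ax":0,"ay":0,"az":0},{"tx":0,"ty":0,"tz":0,"ax":0,"ay":0,"az":0}], "jaw": 0.4}}

```text
time_s: 41.15
ee_pos: [0.5111, -0.0618, 0.4378]
eef_rot: [3.137, -0.002, 1.047]
force: [0.0, -0.0, -0.2]
grip_width: 0.056
grip_force: 0.0
```

```bash
python3 - <<'E'
from go import *
print(get_obs()["ee_pos"])
V={n:grab(n,"f_"+n+".png") for n in("scene","side","wrist")}
# plate outline as seen by each camera: edges searched around the seated lid circle, per z hypothesis
for n,(im,K,R,t) in V.items():
    g=cv2.GaussianBlur(cv2.cvtColor(im,cv2.COLOR_RGB2GRAY),(3,3),0).astype(float)
    k=((im.max(2)<55)*255).astype(np.uint8);u=proj(K,R,t,(.535,-.021,.16))
    m,l,s,ce=cv2.connectedComponentsWithStats(k)
    print(n,"expected knob top",u.round(1),[(s[i].tolist(),ce[i].round(1).tolist()) for i in range(1,m) if np.hypot(*(ce[i]-proj(K,R,t,(.535,-.021,.145))))<15 and s[i,4]>15],"expected mid",proj(K,R,t,(.535,-.021,.145)).round(1))
    # left/right/near/far plate edge points: bright->other step
    for z in(.123,):
        P=[];A=[]
        for a in range(0,360,10):
            d=np.array([np.cos(np.radians(a)),np.sin(np.radians(a))]);rr=np.arange(.095,.122,.0005)
            U=np.array([proj(K,R,t,(*(np.array([.535,-.021])+r*d),z)) for r in rr]).astype('f4')
            if (U[:,1]>(225 if n=="wrist" else 398)).any() or (U<1).any() or (U[:,0]>638).any(): continue
            v=cv2.remap(g,U[:,0][None],U[:,1][None],cv2.INTER_LINEAR)[0];dd=v[4:]-v[:-4];i=dd.argmin()
            if dd[i]<-15:P.append(np.array([.535,-.021])+rr[i+2]*d);A.append((a,round(rr[i+2]*1000)))
        print(cfit(np.array(P)) if len(P)>6 else None,A)
E
```

```text
[ 0.51107    -0.06183069  0.4377641 ]
scene expected knob top [318.  171.7] [([314, 170, 10, 18, 161], [318.6, 178.4])] expected mid [318.1 177.1]
(array([ 0.53535365, -0.01921823,  0.10836107]), np.float64(0.0006314461428496525)) [(0, 108), (70, 120), (80, 116), (90, 112), (100, 109), (110, 109), (120, 110), (130, 109), (140, 109), (150, 110), (160, 108), (170, 108), (180, 108), (190, 108), (200, 107), (210, 108), (220, 109), (230, 107), (240, 106), (250, 108), (260, 108), (270, 106), (280, 107), (290, 107), (300, 107), (310, 108), (320, 108), (330, 107), (340, 108), (350, 109)]
side expected knob top [325.7 177.3] [] expected mid [325.7 182.2]
(array([ 0.53545018, -0.02022462,  0.10828261]), np.float64(0.000436483453504594)) [(0, 110), (10, 110), (70, 109), (80, 109), (90, 109), (100, 109), (110, 109), (120, 108), (130, 109), (140, 108), (150, 110), (160, 111), (260, 107), (270, 107), (280, 109), (290, 108), (300, 108), (310, 107), (320, 109), (330, 108), (340, 109), (350, 109)]
wrist expected knob top [322.  152.2] [([308, 133, 31, 32, 749], [322.7, 149.2])] expected mid [322.  150.5]
(array([ 0.53629432, -0.01949903,  0.10680756]), np.float64(0.00017680985646219809)) [(0, 108), (10, 108), (20, 109), (30, 109), (40, 109), (50, 109), (70, 109), (80, 109), (90, 109), (100, 108), (110, 108), (120, 108), (130, 107), (140, 107), (150, 107), (160, 106), (170, 106), (180, 106), (300, 107), (310, 107), (320, 107), (330, 107), (340, 108), (350, 108)]
```

Every view fits a level plate: radius about 108 mm at the seated height z = 123 mm, centred within 2 mm of the tin. The knob is at its seated height and the gripper is clear.

```bash
python3 -c "
from station import hand_in
print(hand_in())"
```

```text
the job is handed in; nothing more can be done
None
```

I shifted the out-of-order bottle and packed all seven upright in the tin, one in the middle and six around it. The lid sits flat on the rim by camera measurement, the carton, spray can and wrench were left alone, and I handed in at about 41 s; hand-in returned no verdict.

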